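Put the enamel eggs away in the locked collector's case

TASK

Put every enamel egg that is out on the desk pad away in the collector's case: slide the yellow safety tab aside so that the latch is free, lift the latch right up, open the clear lid, and only then stand the eggs upright, one in each brass cup. When all are seated, shut the lid fully, fold the latch back down over it and slide the safety tab home again, leaving the other things on the desk where they are.

Things in the scene. Friction and masses are not known exactly. Their poses are not given: they have to be found in the camera images.
- case: Dark wooden case. Origin: centre of its box's underside; its front (ledge, latch, tab) faces its own -x. Box 150 (x) by 290 mm (y), 78 mm high, 8 mm walls; in front of it a ledge 53 mm high, to x = -135 mm; the tab's post rises to 139 mm. Inside (134 by 274 mm), sunk in a red deck, a row of four brass cups along y at x = -10 mm. A seated egg just clears the shut lid; one on the deck does not.
- cup0 (a point): Centre of the mouth of brass cup 0 (at y = -93 mm in the case), at rim height, 28 mm above the desk, flush with the deck. Conical hollow, 42 mm wide at the mouth, 17 mm deep. A seated egg's foot is about 15 mm below this point; an egg let down within 5 mm of the centre centres itself. Any egg may go in any cup.
- cup1 (a point): Centre of the mouth of brass cup 1 (at y = -31 mm in the case), at rim height, 28 mm above the desk, flush with the deck. Conical hollow, 42 mm wide at the mouth, 17 mm deep. A seated egg's foot is about 15 mm below this point; an egg let down within 5 mm of the centre centres itself. Any egg may go in any cup.
- cup2 (a point): Centre of the mouth of brass cup 2 (at y = 31 mm in the case), at rim height, 28 mm above the desk, flush with the deck. Conical hollow, 42 mm wide at the mouth, 17 mm deep. A seated egg's foot is about 15 mm below this point; an egg let down within 5 mm of the centre centres itself. Any egg may go in any cup.
- cup3 (a point): Centre of the mouth of brass cup 3 (at y = 93 mm in the case), at rim height, 28 mm above the desk, flush with the deck. Conical hollow, 42 mm wide at the mouth, 17 mm deep. A seated egg's foot is about 15 mm below this point; an egg let down within 5 mm of the centre centres itself. Any egg may go in any cup.
- tab (a joint): Safety tab, a slide: 0 = home (its tongue lies over the latch arm, so the latch cannot lift), 0.025 m = fully aside. Grows along the case's -y; about 2 N of friction, stays where left. With it home the latch lifts no more than about 0.2 rad; from 0.014 m on it is free. Slide it home only with the latch fully down, else its tongue strikes the latch arm or passes under it.
- tab_grip (a point): Point to grip on the yellow tab, 10 mm below the top of its upright post. The post is 10 mm thick (case's y) and 18 mm along the case's x; a tongue 6 mm thick runs from it towards the case's +y, its top 22 mm below this point, so keep the fingertips above that.
- latch (a joint): Latch, a hinge: 0 = down (its nose holds the lid's tongue down), 1.8 rad = fully lifted back towards the case's front. About 0.08 Nm of friction; stays where it is left. The lid is free from about 1.2 rad on.
- latch_pivot (a point): Point on the latch's hinge line, which runs along the case's y. Lifting carries the disc from above the lid (+x, +z of the pivot) up and over towards the case's -x.
- latch_disc (a point): Centre of the latch's red lifting disc: 26 mm in diameter, 10 mm thick along the case's y, standing over the latch arm. Latch down, it is 45 mm (+x) and 38 mm (+z) from the pivot, 20 mm above the arm's top. Pinched along the case's y, it turns between the fingers as the latch swings.
- lid (a joint): Clear lid with a dark frame, a hinge along the case's far (+x) top edge: 0 = shut, 1.85 rad = fully open, leaning back past upright; open it to about 1.75 so that its disc is clear of the gripper. Stiff hinge (0.3 Nm); stays where it is left. It weighs 250 g.
- lid_hinge (a point): Point on the lid's hinge line (runs along the case's y), 75 mm behind the case's centre, 82 mm up.
- lid_disc (a point): Centre of the lid's brass lifting disc, standing out in front of the lid's front edge: 26 mm in diameter, 10 mm thick along the case's y. Lid shut, it is 183 mm (-x), 40 mm (+y) and 4 mm (+z) from the hinge point, 33 mm above the ledge. Pinched along the case's y, it turns between the fingers as the lid swings.
- egg_red: Loose red enamel egg, brass band, 62 mm tall, 140 g. Origin: centre of the underside of its small flat foot (18 mm wide); its own z runs up through the tip. Round, 44 mm wide, upright-sided from 23 to 43 mm above the foot. Weighted base: it rights itself if tipped. Grip it with the fingertips at least 17 mm above the foot, to clear the cup's rim. May be absent. Starts on the desk pad.
- egg_blue: Loose blue enamel egg, brass band, 62 mm tall, 140 g. Origin: centre of the underside of its small flat foot (18 mm wide); its own z runs up through the tip. Round, 44 mm wide, upright-sided from 23 to 43 mm above the foot. Weighted base: it rights itself if tipped. Grip it with the fingertips at least 17 mm above the foot, to clear the cup's rim. May be absent. Starts on the desk pad.
- egg_green: Loose green enamel egg, brass band, 62 mm tall, 140 g. Origin: centre of the underside of its small flat foot (18 mm wide); its own z runs up through the tip. Round, 44 mm wide, upright-sided from 23 to 43 mm above the foot. Weighted base: it rights itself if tipped. Grip it with the fingertips at least 17 mm above the foot, to clear the cup's rim. May be absent. Starts on the desk pad.
- egg_ivory: Loose ivory enamel egg, brass band, 62 mm tall, 140 g. Origin: centre of the underside of its small flat foot (18 mm wide); its own z runs up through the tip. Round, 44 mm wide, upright-sided from 23 to 43 mm above the foot. Weighted base: it rights itself if tipped. Grip it with the fingertips at least 17 mm above the foot, to clear the cup's rim. May be absent. Starts on the desk pad.
- desk_pad: Fixed dark green leather desk pad, 250 by 250 mm, 4 mm thick; origin: centre of the underside. The eggs start on it.
- paperweight: Bystander: small green glass dome, 36 mm wide, 22 mm high, on the desk pad among the eggs. Leave alone.
- mug: Bystander: white mug, 76 mm wide, 90 mm high, on the far side of the desk. Leave alone.
- model_car: Bystander: red model car, 110 mm long, 46 mm high, on the far side. Leave alone.
- pen_pot: Bystander: dark red pot, 72 mm wide, 95 mm high, on the far side. Leave alone.
- calculator: Bystander: pocket calculator lying flat, 130 by 80 mm, on the robot's right. Leave alone.
- stapler: Bystander: black stapler, 140 mm long, 45 mm high, on the robot's left. Leave alone.

How it is judged:
By the outcome, as a careful person would: the job done as asked, in the order asked, and still so for the second after the job is handed in, with the robot touching nothing.
Of egg_red, egg_blue, egg_green, egg_ivory only 2 to 4 are there at a start; the rules pass over those that are not, and their reading is None.
At some moment in a run one of egg_red, egg_blue, egg_green, egg_ivory may be knocked a few centimetres aside while the robot is not near it.
It also fails if it takes over 210 s, if anything falls off the work surface, if the arm or the gripper's body presses on something with over 40 N, if the wrist force passes 120 N, or if a joint passes its speed limit or range.

ROBOT

A 7-joint arm with a two-finger parallel gripper is mounted at the origin on the work surface. World frame = base frame: x ahead of the robot, y to its left, z up, the work surface at z = 0. Lengths are in m, angles in rad, forces in N, time in s.
With the tool pointing down it reaches from about 0.4 to 0.85 m from the base axis. Payload 10.4 kg.
Tool frame: the origin (TCP) lies midway between the tips of the shut fingers; the grasp point (between the pads) lies 19 mm behind it; z points along the fingers, y is the line along which they close (so a half turn about z gives the same grasp; the last joint's range is limited). The gripper opens to 85 mm and grips with 20 to 120 N. Pads are 22 mm wide; open, the fingers measure 114 mm over their backs; the gripper's body (76 mm by 85 mm) begins 54 mm behind the grasp point. The pads swing forward as they close: fully open they stand 13 mm farther back than shut.
Start: joints at [-1.216, 0.332, -0.065, 1.46, 0.022, 1.35, -0.088], TCP at [0.231, 0.581, 0.231] pointing down, gripper open.
Joint ranges: [-2.6, 2.6], [-0.5, 2.12], [-1.47, 1.34], [0.16, 2.42], [-1.27, 4.41], [0.06, 2.06], [-2.6, 2.6]. Speed limits (rad/s): [2.22, 2.22, 2.79, 2.79, 3.14, 3.14, 3.14].

INTERFACE

Orientations are given as [roll, pitch, yaw] about the fixed x, y, z axes, in that order (R = Rz(yaw) Ry(pitch) Rx(roll)).
In Python, from station import env, monitor, snapshot gives the robot as it stands (env), with the cameras as plain functions and the readings (monitor).
- The arm moves only by the shell command python3 steer.py 'ROWS' [FORCE]. ROWS is a JSON list of rows, 1 to 12 of them, each an object with the fields aperture (the finger opening in m), xyz (a list: dx, dy, dz in normalised numbers (1 is 0.5 m)), turn (a turn about the tool's z in fractions of the full range, 1 being 2 rad); a field left out counts as zero (the opening has to be given); each row is the pose to reach, as a shift and turn from the pose commanded when the command began, along the tool's axes at that moment; what a row does not reach only later rows make up. A row lasts 1/12 s, in which the tool goes at most 0.0417 m and 0.125 rad, less where a joint would pass 70% of its speed; a pose out of reach is approached as far as the arm can. The fingers move at their own pace and stop on an object; FORCE is the grip in N (left out, the last holds). Time passes only in rows, so rows that do not move let the fingers close. It prints the time, the measured TCP pose, the force, the opening and the grip force at its end. Input that does not fit is refused with a message, and nothing moves.
- monitor.sense(): the state, without advancing time (a new reading comes with each control period).
- snapshot(name): name is "side" or "top" or "wrist"; returns a dict with "image" (480x640x3 uint8, red, green, blue), "fx", "fy", "cx", "cy" (pixels), "k1" (the pictures are not rectified: a ray, as slopes to the right and down, at radius r is drawn at 1 + k1 r^2 times it, then the intrinsics apply), "view" (4x4, takes a point from world to camera coordinates); the wrist camera has in their place "hand_eye" (4x4, takes a point from camera to tool coordinates, whose origin is the TCP and whose axes are the flange's). Camera axes: x right, y down, z forward; pixel columns grow to the right and rows downward; lengths in m; the calibration is good to about 2 mm. A picture is of the moment at which its call begins: read the wrist's pose just before it. There is no depth.
- env.finish_job(): hands the job in; it is judged then, once.
The state is a dict: "time_s": time; "joint_pos": joint angles; "joint_vel": joint speeds; "joint_torque": joint torques, N m; "position": TCP position; "tcp_rot": TCP orientation; "wrist_force": force on the tool from outside, world axes, zero at the start; "ft_torque": the same for the moment, N m; "gripper_width": finger opening in m; "finger_force": force on a finger pad.
Only numpy, scipy, OpenCV 4.12 (cv2) and the standard library are available. Lean on these libraries where they do the work, as an engineer would, in place of code of your own. Each camera call takes 0.05 s, during which the arm holds its last target. There are 200 camera calls.

## Working session

There is one attempt and no reset: what is moved stays moved. The work goes in short steps, Python scripts to look and compute and a shell command to move; the robot and the scene stay as the last step left them, time stands still between calls to the robot, and variables do not carry over. Pictures are saved under pics/ and viewed, at most 14 in all, crops included, and the job is handed in when it is done.

```bash
ls; mkdir -p pics
cat > h.py <<'E'
import numpy as np, cv2
from station import env, monitor, snapshot
from scipy.spatial.transform import Rotation as R
def snap(n):
    s=monitor.sense(); d=snapshot(n); return s,d
def save(d,f): cv2.imwrite('pics/'+f,d['image'][:,:,::-1])
def cam(s,d):
    if 'view' in d: return np.linalg.inv(np.array(d['view']))
    T=np.eye(4); T[:3,:3]=R.from_euler('xyz',s['tcp_rot']).as_matrix(); T[:3,3]=s['position']
    return T@np.array(d['hand_eye'])
def ray(s,d,uv):
    T=cam(s,d); K=np.array([[d['fx'],0,d['cx']],[0,d['fy'],d['cy']],[0,0,1.]])
    p=np.array([(uv[0]-d['cx'])/d['fx'],(uv[1]-d['cy'])/d['fy']]); q=p.copy()
    for _ in range(20): q=p/(1+d['k1']*(q@q))
    v=T[:3,:3]@np.array([q[0],q[1],1]); return T[:3,3],v
def onz(s,d,uv,z):
    o,v=ray(s,d,uv); return o+v*(z-o[2])/v[2]
def proj(s,d,P):
    T=np.linalg.inv(cam(s,d)); c=T[:3,:3]@np.array(P)+T[:3,3]; q=c[:2]/c[2]; q=q*(1+d['k1']*(q@q))
    return np.array([d['fx']*q[0]+d['cx'],d['fy']*q[1]+d['cy']])
def tri(rays):
    A=np.zeros((3,3));b=np.zeros(3)
    for o,v in rays:
        v=v/np.linalg.norm(v);M=np.eye(3)-np.outer(v,v);A+=M;b+=M@o
    X=np.linalg.solve(A,b); return X,[np.linalg.norm(np.cross(X-o,v/np.linalg.norm(v))) for o,v in rays]
def totool(P,s=None):
    s=s or monitor.sense(); Rm=R.from_euler('xyz',s['tcp_rot']).as_matrix(); return Rm.T@(np.array(P)-s['position'])
E
python3 - <<'E'
from h import *
for n in('side','top','wrist'):
    s,d=snap(n); save(d,n+'0.png'); print(n,cam(s,d).round(3).tolist(),d['fx'],d['k1'])
print(s)
E
```

```text
pics
station.py
steer.py
side [[0.972, -0.132, 0.194, 0.319], [-0.234, -0.597, 0.767, -1.041], [0.015, -0.791, -0.611, 0.925], [0.0, 0.0, 0.0, 1.0]] 572.0527051570743 -0.023546743444494245
top [[0.025, -0.993, 0.117, 0.414], [-1.0, -0.024, 0.011, -0.015], [-0.008, -0.118, -0.993, 1.54], [0.0, 0.0, 0.0, 1.0]] 483.51719176776714 -0.04639499000953638
wrist [[0.369, 0.88, 0.3, 0.153], [0.93, -0.348, -0.12, 0.612], [-0.001, 0.324, -0.946, 0.374], [0.0, 0.0, 0.0, 1.0]] 333.4456513992616 -0.006182324526765955
{'time_s': 0.1, 'joint_pos': array([-1.21560828,  0.33277541, -0.06470387,  1.46083649,  0.02157147,
        1.34986859, -0.08848582]), 'joint_vel': array([ 5.29036713e-05, -5.92302032e-04,  1.06923018e-03, -4.85103713e-04,
       -1.81659991e-04, -1.68276252e-04, -5.20339246e-04]), 'joint_torque': array([ 1.49065141e-03, -6.26750708e+01,  4.92994627e-02, -3.92427957e+01,
        1.63745438e-02,  6.99610740e-03,  5.04681122e-05]), 'position': array([0.23041467, 0.58063654, 0.23062621]), 'tcp_rot': array([-3.14039884e+00,  2.35538533e-05,  2.76383496e+00]), 'wrist_force': array([ 0.80133691, -0.38091272, -0.28984696]), 'ft_torque': array([-0.01718712,  0.02431622, -0.01085555]), 'finger_force': 0.0, 'gripper_width': 0.08548205878174445}
```

View pics/top0.png

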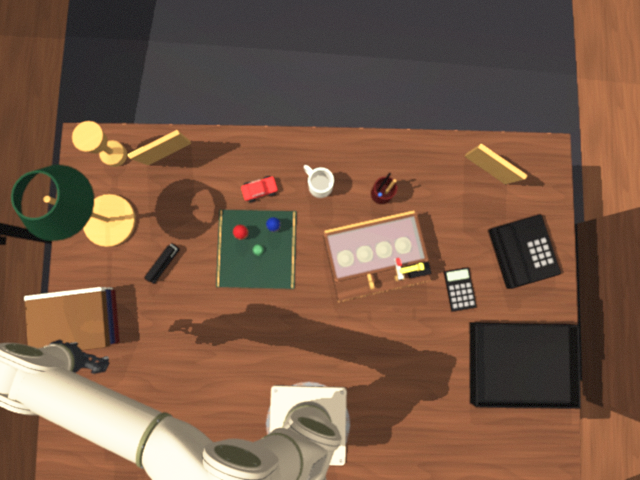

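View pics/side0.png

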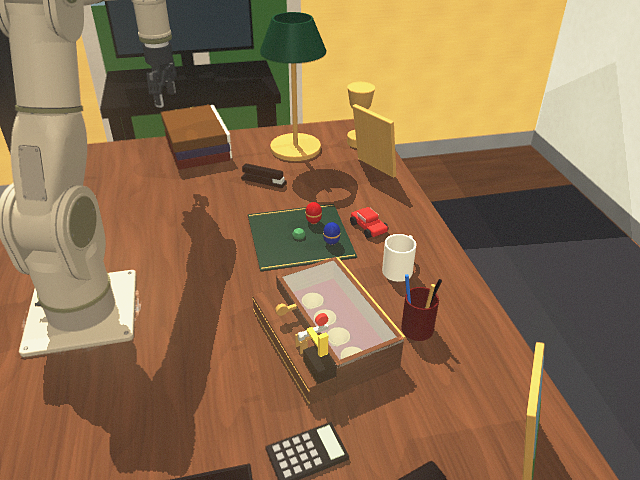

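Top view: the case is right of centre (front edge roughly (335,298)–(435,272)), with a red latch disc at (398,262), a yellow tab at (420,267) and the brass lid disc at (372,281). The red egg is at (240,232) and the blue egg at (273,224). The small green object at (257,250) is the paperweight, so there are two eggs. The side view agrees.

Run:
```python
from h import *
def blobs(d,name,lo,hi,amin=15):
    hsv=cv2.cvtColor(d['image'],cv2.COLOR_RGB2HSV); m=cv2.inRange(hsv,lo,hi)
    n,l,st,c=cv2.connectedComponentsWithStats(m)
    print(name,[(c[i].round(1).tolist(),st[i].tolist()) for i in range(1,n) if st[i][4]>=amin])
for n,roi in(('top',(210,205,440,305)),('side',(240,190,410,410))):
    s,d=snap(n); x0,y0,x1,y1=roi
    im=d['image'].copy(); msk=np.zeros_like(im); msk[y0:y1,x0:x1]=im[y0:y1,x0:x1]; dd=dict(d,image=msk)
    print(n); blobs(dd,'red',(0,190,120),(6,255,255));blobs(dd,'blue',(110,150,60),(130,255,255));blobs(dd,'yel',(24,180,100),(32,255,255))
    blobs(dd,'green',(55,120,80),(85,255,255))
    if n=='top': cv2.imwrite('pics/topc.png',cv2.resize(im[200:310,310:450],None,fx=5,fy=5,interpolation=cv2.INTER_CUBIC)[:,:,::-1])
    else: cv2.imwrite('pics/sidec.png',cv2.resize(im[250:410,240:415],None,fx=3.7,fy=3.7,interpolation=cv2.INTER_CUBIC)[:,:,::-1])
```

```text
top
red [([239.5, 231.8], [234, 226, 13, 12, 73])]
blue [([272.3, 223.6], [266, 218, 13, 13, 137])]
yel []
green []
side
red [([313.2, 207.9], [306, 202, 16, 14, 117]), ([366.9, 219.7], [351, 211, 29, 18, 138]), ([383.2, 229.2], [379, 227, 8, 6, 20]), ([374.5, 232.2], [370, 229, 11, 7, 29])]
blue [([331.6, 228.4], [324, 222, 16, 15, 140])]
yel []
green []
```

View pics/topc.png

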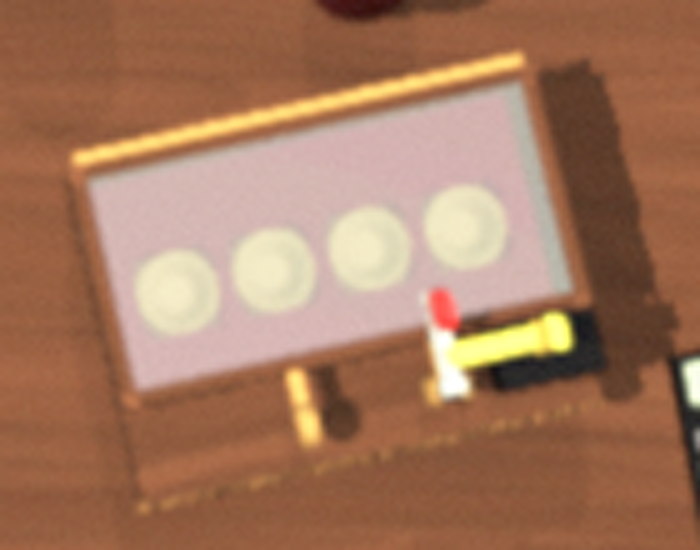

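View pics/sidec.png

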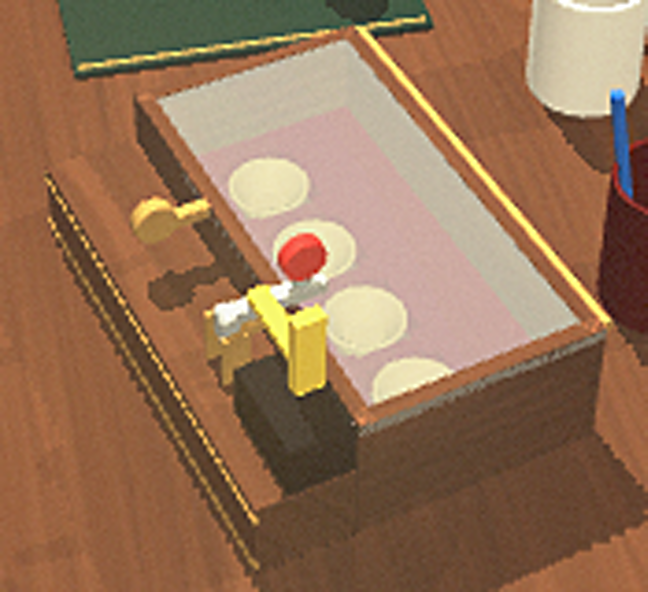

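Crops: the cups run from (178,291) to (466,227) in the top crop. Also in that crop, the latch disc is at (443,308), the tab post at (556,333) and the lid disc at about (308,425). In the side crop they sit at (302,257), (308,318, top of the post) and (153,220).

Run:
```python
from h import *
s,dt=snap('top'); s,ds=snap('side')
T=lambda u,v:((u+.5)/5-.5+310,(v+.5)/5-.5+200)
S=lambda u,v:((u+.5)/3.7-.5+240,(v+.5)/3.7-.5+250)
C=[onz(s,dt,T(*p),.028) for p in((466,227),(371,248),(274,270),(178,291))]
C=np.array(C); print(C.round(4)); v=C[3]-C[0]; print(np.linalg.norm(v),'yaw',np.arctan2(-v[0],v[1]))
Cs=np.array([onz(s,ds,S(*p),.028) for p in((365,320),(314,250),(269,186))]);print('side cups1..3',Cs.round(4))
c=np.arctan2(-v[0],v[1]); Rc=np.array([[np.cos(c),-np.sin(c)],[np.sin(c),np.cos(c)]])
O=C[:,:2].mean(0)-Rc@[-.010,0]; print('origin',O)
for nm,a,b in(('disc',T(443,308),S(302,257)),('lid',T(309,425),S(153,220)),('post',T(558,333),S(310,318)),):
    X,r=tri([ray(s,dt,a),ray(s,ds,b)]); print(nm,X.round(4),np.round(r,4),'case',(Rc.T@(X[:2]-O)).round(4))
for nm,a,b in(('red',(239.5,231.8),(313.2,209)),('blue',(272.3,223.6),(331.6,228.4+3))):
    X,r=tri([ray(s,dt,a),ray(s,ds,b)]); print(nm,X.round(4),np.round(r,4), onz(s,dt,a,.055))
```

```text
[[ 0.5621 -0.2879  0.028 ]
 [ 0.5474 -0.2283  0.028 ]
 [ 0.5321 -0.1676  0.028 ]
 [ 0.5175 -0.1077  0.028 ]]
0.18561689126827874 yaw 0.242373856690135
side cups1..3 [[ 0.5456 -0.2282  0.028 ]
 [ 0.5298 -0.1667  0.028 ]
 [ 0.5153 -0.1066  0.028 ]]
origin [ 0.54949618 -0.19545932]
disc [ 0.5032 -0.258   0.1178] [0.0019 0.0019] case [-0.06   -0.0496]
lid [ 0.4338 -0.1834  0.0891] [0.0014 0.0014] case [-0.1095  0.0395]
post [ 0.4908 -0.3214  0.1392] [0. 0.] case [-0.0872 -0.1082]
red [0.5888 0.2237 0.0483] [0.0002 0.0002] [0.58827718 0.22264758 0.055     ]
blue [0.6171 0.1232 0.0406] [0.0012 0.0012] [0.616337   0.12172296 0.055     ]
```

The manual's scale: shifts go in shares of 0.5 m and turns go in shares of 2 rad. Converting my numbers, -0.391 m is -0.782, -0.254 m is -0.508, 1.26 rad is 0.63.

```bash
R='never'; python3 steer.py '[{"aperture":0.03, "xyz":[-0.782, -0.508, -0.08], "turn":0.63}, {"aperture":0.03, "xyz":[-0.782, -0.508, -0.08], "turn":0.63}, {"aperture":0.03, "xyz":[-0.782, -0.508, -0.08], "turn":0.63}, {"aperture":0.03, "xyz":[-0.782, -0.508, -0.08], "turn":0.63}, {"aperture":0.03, "xyz":[-0.782, -0.508, -0.08], "turn":0.63}, {"aperture":0.03, "xyz":[-0.782, -0.508, -0.08], "turn":0.63}, {"aperture":0.03, "xyz":[-0.782, -0.508, -0.08], "turn":0.63}, {"aperture":0.03, "xyz":[-0.782, -0.508, -0.08], "turn":0.63}, {"aperture":0.03, "xyz":[-0.782, -0.508, -0.08], "turn":0.63}, {"aperture":0.03, "xyz":[-0.782, -0.508, -0.08], "turn":0.63}, {"aperture":0.03, "xyz":[-0.782, -0.508, -0.08], "turn":0.63}, {"aperture":0.03, "xyz":[-0.782, -0.508, -0.08], "turn":0.63}]' 40
cat >> h.py <<'E'
O=np.array([.5495,-.1955]);c0=.2424
def case(x,y,z):
    return np.array([O[0]+np.cos(c0)*x-np.sin(c0)*y,O[1]+np.sin(c0)*x+np.cos(c0)*y,z])
def go(P,yaw=None):
    s=monitor.sense(); print('shift',totool(P,s).round(4),'turn',None if yaw is None else round(-((yaw-s['tcp_rot'][2]+np.pi)%(2*np.pi)-np.pi),4),'at',s['position'].round(4),s['tcp_rot'].round(3),'w',round(s['gripper_width'],4),'F',s['wrist_force'].round(1),'ff',round(s['finger_force'],1),'q',s['joint_pos'].round(2),'t',round(s['time_s'],1))
E
python3 -c "
from h import *
go([.4908,-.3214,.25],.2424)"
```

```text
time_s: 1.35
position: [0.5039, 0.1936, 0.2723]
tcp_rot: [3.139, 0.001, 1.494]
wrist_force: [-0.2, 0.1, 0.7]
gripper_width: 0.0299
finger_force: 0.0
shift [-0.5145  0.0263  0.023 ] turn 1.2518 at [0.5039 0.1936 0.2723] [3.139e+00 1.000e-03 1.494e+00] w 0.0299 F [-0.2  0.1  0.7] ff 0.0 q [-0.78  0.12  0.36  1.65 -0.04  1.39 -0.49] t 1.4
```

In the tool's units: -0.49 m is -0.98, 0.025 m is 0.05, 1.252 rad is 0.626.

```bash
python3 steer.py '[{"aperture":0.03, "xyz":[-0.98, 0.05, 0.04], "turn":0.626}, {"aperture":0.03, "xyz":[-0.98, 0.05, 0.04], "turn":0.626}, {"aperture":0.03, "xyz":[-0.98, 0.05, 0.04], "turn":0.626}, {"aperture":0.03, "xyz":[-0.98, 0.05, 0.04], "turn":0.626}, {"aperture":0.03, "xyz":[-0.98, 0.05, 0.04], "turn":0.626}, {"aperture":0.03, "xyz":[-0.98, 0.05, 0.04], "turn":0.626}, {"aperture":0.03, "xyz":[-0.98, 0.05, 0.04], "turn":0.626}, {"aperture":0.03, "xyz":[-0.98, 0.05, 0.04], "turn":0.626}, {"aperture":0.03, "xyz":[-0.98, 0.05, 0.04], "turn":0.626}, {"aperture":0.03, "xyz":[-0.98, 0.05, 0.04], "turn":0.626}, {"aperture":0.03, "xyz":[-0.98, 0.05, 0.04], "turn":0.626}, {"aperture":0.03, "xyz":[-0.98, 0.05, 0.04], "turn":0.626}]'; python3 steer.py '[{"aperture":0.03}, {"aperture":0.03}]'
python3 - <<'E'
from h import *
go([.4908,-.3214,.25],.2424)
s,d=snap('wrist'); save(d,'w1.png')
for nm,P in(('disc',case(-.06,-.05,.1178)),('lid',case(-.108,.04,.086)),('post',case(-.087,-.108,.139))): print(nm,proj(s,d,P))
E
```

```text
time_s: 2.35
position: [0.4917, -0.293, 0.2515]
tcp_rot: [3.141, -0.0, 0.25]
wrist_force: [0.6, 0.0, 0.9]
gripper_width: 0.0301
finger_force: 0.0
time_s: 2.52
position: [0.4915, -0.292, 0.251]
tcp_rot: [3.141, 0.001, 0.248]
wrist_force: [0.5, -0.9, -0.5]
gripper_width: 0.0299
finger_force: 0.0
shift [-0.0079  0.0284  0.001 ] turn 0.0057 at [ 0.4915 -0.292   0.251 ] [3.141e+00 1.000e-03 2.480e-01] w 0.0299 F [ 0.5 -0.9 -0.5] ff 0.0 q [-0.23  0.25  0.82  1.61 -0.18  1.36 -0.71] t 2.5
disc [280.3404659  206.02641443]
lid [193.4459568  245.77976031]
post [349.92172696 244.83272252]
```

View pics/w1.png

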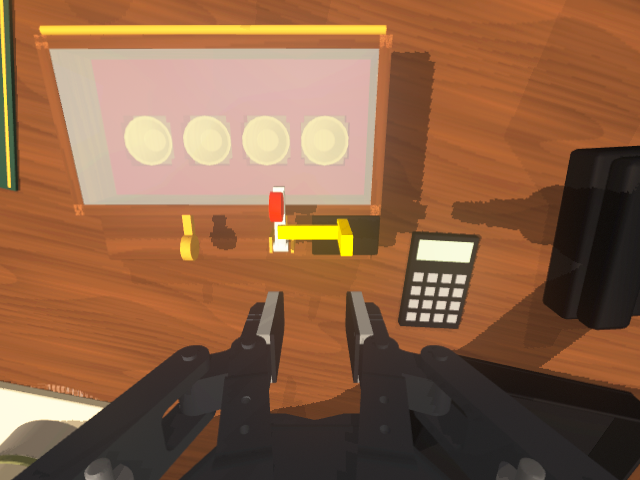

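Wrist view: the latch disc is at (276,206), the lid disc at about (190,248) and the tab post top at (346,246). All three are within 4 px of my predictions. I'll refine them with masks.

Run:
```python
from h import *
s,d=snap('wrist'); hsv=cv2.cvtColor(d['image'],cv2.COLOR_RGB2HSV)
def m(lo,hi,roi):
    x0,y0,x1,y1=roi; k=cv2.inRange(hsv,lo,hi)[y0:y1,x0:x1]; y,x=np.nonzero(k); return x.min()+x0,x.max()+x0,y.min()+y0,y.max()+y0,x.mean()+x0,y.mean()+y0
r=m((0,180,120),(8,255,255),(262,180,292,226)); print('red',r)
y=m((24,180,180),(34,255,255),(336,215,360,262)); print('post',y)
print(hsv[215:260:4,346].tolist())
b=m((18,120,120),(28,255,255),(170,232,210,265)); print('lid',b)
inv=lambda P:(lambda q:[round(float(np.cos(c0)*q[0]+np.sin(c0)*q[1]),4),round(float(-np.sin(c0)*q[0]+np.cos(c0)*q[1]),4)])(P[:2]-O)
print('disc',inv(onz(s,d,r[4:],.1178)),'post',inv(onz(s,d,(346,247),.139)),'lid',inv(onz(s,d,b[4:],.086)))
for p in((125,140),):pass
for u,v in((148,141),(207,141),(266,140),(325,140)): print(inv(onz(s,d,(u,v),.028)))
```

```text
red (np.int64(271), np.int64(284), np.int64(194), np.int64(223), np.float64(277.580310880829), np.float64(208.1217616580311))
post (np.int64(336), np.int64(354), np.int64(221), np.int64(257), np.float64(345.62132352941177), np.float64(238.94117647058823))
[[14, 168, 173], [21, 156, 113], [24, 253, 218], [24, 255, 219], [24, 255, 218], [24, 255, 222], [30, 255, 255], [30, 255, 255], [30, 255, 255], [30, 255, 255], [30, 255, 255], [15, 179, 179]]
lid (np.int64(182), np.int64(194), np.int64(232), np.int64(260), np.float64(187.82978723404256), np.float64(246.83333333333334))
disc [-0.0607, -0.0458] post [-0.0876, -0.1031] lid [-0.1082, 0.0474]
[-0.0108, 0.0994]
[-0.0103, 0.0369]
[-0.0088, -0.0255]
[-0.0083, -0.0877]
```

Run:
```python
from h import *
s,d=snap('wrist'); print(s['position'],s['tcp_rot'],np.array(d['hand_eye']).round(4).tolist(),d['cx'],d['cy'])
Rm=R.from_euler('xyz',s['tcp_rot']).as_matrix()
for y in(-.015,0,.015): print(proj(s,d,s['position']+Rm@[.011,y,-.008]), proj(s,d,s['position']+Rm@[-.011,y,-.008]))
s,d=snap('side'); cv2.imwrite('pics/s2.png',cv2.resize(d['image'][200:400,220:420],None,fx=3,fy=3)[:,:,::-1]); print(proj(s,d,s['position']))
s,d=snap('top'); print(proj(s,d,s['position']))
```

```text
[ 0.49275809 -0.28900025  0.25106936] [-3.14091170e+00 -1.94692822e-06  2.52842699e-01] [[0.0003, -0.946, -0.3241, 0.0843], [1.0, 0.0004, -0.0002, -0.0007], [0.0003, -0.3241, 0.946, -0.1437], [0.0, 0.0, 0.0, 1.0]] 314.429473548164 239.80863779867826
[283.17077417 295.39515652] [284.56486322 336.43690623]
[316.03838268 295.41226647] [315.95048467 336.45572621]
[348.90638039 295.42269242] [347.33648546 336.46394137]
[320.89782651 278.71492045]
[417.99910709 262.9873419 ]
```

View pics/s2.png

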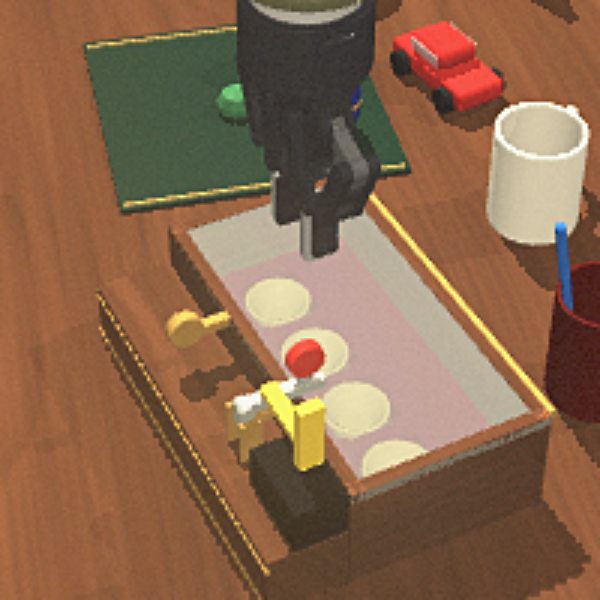

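The fingertips show at about (303,240) in this side crop and project to (302,236), so the side camera agrees with the kinematics. The reading drifts a little, so I'll check how steady it is.

```bash
for i in 1 2 3 4; do python3 steer.py '[{"aperture":0.03}, {"aperture":0.03}, {"aperture":0.03}]' | head -3; done
python3 - <<'E'
from h import *
inv=lambda P:(lambda q:[round(float(np.cos(c0)*q[0]+np.sin(c0)*q[1]),4),round(float(-np.sin(c0)*q[0]+np.cos(c0)*q[1]),4)])(P[:2]-O)
for i in range(3):
    s,d=snap('wrist'); hsv=cv2.cvtColor(d['image'],cv2.COLOR_RGB2HSV)
    k=cv2.inRange(hsv,(0,180,120),(8,255,255))[180:226,250:300]; y,x=np.nonzero(k)
    print(s['position'],s['tcp_rot'][2],s['joint_vel'].round(4), x.mean()+250,y.mean()+180, inv(onz(s,d,(x.mean()+250,y.mean()+180),.1178)))
E
```

```text
time_s: 3.02
position: [0.4926, -0.2894, 0.2514]
tcp_rot: [-3.141, -0.0, 0.253]
time_s: 3.27
position: [0.4924, -0.2899, 0.2513]
tcp_rot: [-3.141, -0.0, 0.252]
time_s: 3.52
position: [0.4924, -0.29, 0.2512]
tcp_rot: [-3.142, 0.0, 0.252]
time_s: 3.77
position: [0.4924, -0.29, 0.2512]
tcp_rot: [-3.142, 0.0, 0.252]
[ 0.49239488 -0.28995016  0.25123312] 0.2517796354129451 [-0.0009 -0.0011  0.0012  0.0001 -0.0017 -0.0001  0.0013] 277.6363636363636 208.26493506493506 [-0.0607, -0.0457]
[ 0.49241958 -0.28994183  0.25127304] 0.2518035716289748 [-0.0021 -0.0004  0.0001  0.0006  0.0001 -0.0019 -0.0008] 277.6363636363636 208.26493506493506 [-0.0606, -0.0457]
[ 0.49238115 -0.28996545  0.25126864] 0.25176545976596154 [-0.0003  0.001   0.0001 -0.0005 -0.0008  0.     -0.    ] 277.6197916666667 208.29166666666666 [-0.0607, -0.0457]
```

The arm has settled. The wrist camera places everything about 5 mm further in +y and 0.013 rad turned. It is tied directly to the gripper (the fingertip projection matches), so I'll adopt its frame for commands.

```bash
cat >> h.py <<'E'
_O,_c=O.copy(),c0
O=case(.0005,.00575,0)[:2]; c0=.2557
def inv(P):
    q=np.asarray(P)[:2]-O; return np.round([np.cos(c0)*q[0]+np.sin(c0)*q[1],-np.sin(c0)*q[0]+np.cos(c0)*q[1]],4)
def mask(d,lo,hi,roi):
    x0,y0,x1,y1=roi; k=cv2.inRange(cv2.cvtColor(d['image'],cv2.COLOR_RGB2HSV),lo,hi)[y0:y1,x0:x1]; y,x=np.nonzero(k)
    return np.array([x.mean()+x0,y.mean()+y0]),(x.min()+x0,x.max()+x0,y.min()+y0,y.max()+y0)
E
python3 - <<'E'
from h import *
s,d=snap('wrist')
p,b=mask(d,(28,180,200),(34,255,255),(338,225,362,262)); print(p,b,inv(onz(s,d,p,.139)))
p,b=mask(d,(0,180,120),(8,255,255),(262,180,292,230)); print('disc',inv(onz(s,d,p,.1178)))
p,b=mask(d,(18,120,120),(28,255,255),(170,232,210,265)); print('lid',b,inv(onz(s,d,p,.086)))
go(case(-.0875,-.1085,.165),c0)
E
```

```text
[346.75895765 244.98045603] (np.int64(338), np.int64(354), np.int64(228), np.int64(257)) [-0.0876 -0.1083]
disc [-0.0618 -0.0506]
lid (np.int64(182), np.int64(194), np.int64(232), np.int64(260)) [-0.1078  0.043 ]
shift [-0.0077  0.0259  0.0863] turn -0.0039 at [ 0.4924 -0.29    0.2513] [-3.141 -0.     0.252] w 0.03 F [-1.2 -0.  -0.4] ff 0.0 q [-0.23  0.25  0.82  1.61 -0.18  1.36 -0.71] t 4.0
```

In the tool's units: 0.086 m is 0.172, 0.03 m is 0.06, -0.004 rad is -0.002.

```bash
python3 steer.py '[{"aperture":0.03, "xyz":[-0.016, 0.052, 0.06], "turn":-0.002}, {"aperture":0.03, "xyz":[-0.016, 0.052, 0.12], "turn":-0.002}, {"aperture":0.03, "xyz":[-0.016, 0.052, 0.172], "turn":-0.002}, {"aperture":0.03, "xyz":[-0.016, 0.052, 0.172], "turn":-0.002}, {"aperture":0.03, "xyz":[-0.016, 0.052, 0.172], "turn":-0.002}, {"aperture":0.03, "xyz":[-0.016, 0.052, 0.172], "turn":-0.002}, {"aperture":0.03, "xyz":[-0.016, 0.052, 0.172], "turn":-0.002}, {"aperture":0.03, "xyz":[-0.016, 0.052, 0.172], "turn":-0.002}, {"aperture":0.03, "xyz":[-0.016, 0.052, 0.172], "turn":-0.002}]' 30
python3 - <<'E'
from h import *
s,d=snap('wrist'); save(d,'w2.png')
p,b=mask(d,(28,180,200),(34,255,255),(290,200,345,330)); print(p,b,inv(onz(s,d,p,.139)),inv(s['position']))
go(case(-.0876,-.1083,.114),c0)
E
```

```text
time_s: 4.72
position: [0.4918, -0.3172, 0.1665]
tcp_rot: [3.141, -0.002, 0.256]
wrist_force: [-0.7, -0.2, -0.3]
gripper_width: 0.0299
finger_force: 0.0
[302.30379747 268.58860759] (np.int64(290), np.int64(315), np.int64(254), np.int64(299)) [-0.0785 -0.1014] [-0.0872 -0.1089]
shift [-0.0003 -0.0006  0.0522] turn 0.0004 at [ 0.4916 -0.3172  0.1662] [ 3.141e+00 -1.000e-03  2.560e-01] w 0.0298 F [-0.1 -0.2  0.7] ff 0.0 q [-0.15  0.36  0.8   1.69 -0.27  1.2  -0.6 ] t 4.8
```

View pics/w2.png

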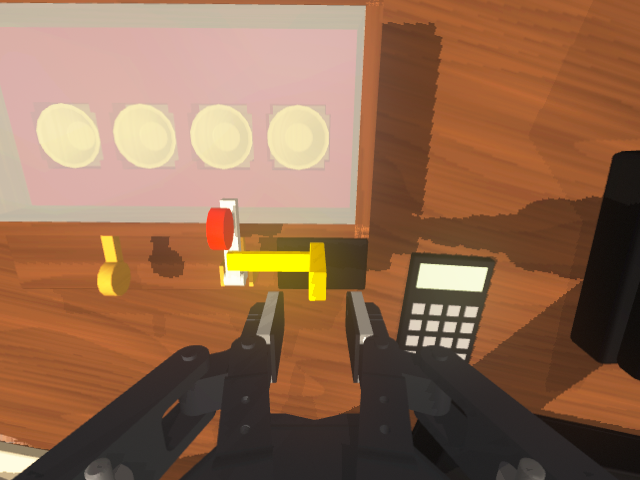

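The post top at (317,285) is centred between the fingertips at (281) and (349). I'll descend, close and check.

In the tool's units: 0.052 m is 0.104, 0.045 m is 0.09.

```bash
python3 steer.py '[{"aperture":0.03, "xyz":[0, 0, 0.05]}, {"aperture":0.03, "xyz":[0, 0, 0.09]}, {"aperture":0.03, "xyz":[0, 0, 0.104]}, {"aperture":0.03, "xyz":[0, 0, 0.104]}, {"aperture":0.03, "xyz":[0, 0, 0.104]}, {"aperture":0.0, "xyz":[0, 0, 0.104]}, {"aperture":0.0, "xyz":[0, 0, 0.104]}, {"aperture":0.0, "xyz":[0, 0, 0.104]}, {"aperture":0.0, "xyz":[0, 0, 0.104]}, {"aperture":0.0, "xyz":[0, 0, 0.104]}]' 30
python3 steer.py '[{"aperture":0.0, "xyz":[0, 0.016, 0]}, {"aperture":0.0, "xyz":[0, 0.032, 0]}, {"aperture":0.0, "xyz":[0, 0.044, 0]}, {"aperture":0.0, "xyz":[0, 0.052, 0]}, {"aperture":0.0, "xyz":[0, 0.052, 0]}, {"aperture":0.0, "xyz":[0, 0.052, 0]}, {"aperture":0.0, "xyz":[0, 0.052, 0]}, {"aperture":0.0, "xyz":[0, 0.052, 0]}]'
```

```text
time_s: 5.6
position: [0.4918, -0.3176, 0.1146]
tcp_rot: [3.14, -0.002, 0.256]
wrist_force: [-0.7, -0.3, 6.6]
gripper_width: 0.0095
finger_force: 32.4
time_s: 6.27
position: [0.4976, -0.34, 0.1145]
tcp_rot: [-3.137, -0.0, 0.257]
wrist_force: [-9.2, 12.7, 18.5]
gripper_width: 0.0091
finger_force: 34.2
```

In the tool's units: -0.06 m is -0.12, -0.03 m is -0.06.

```bash
python3 steer.py '[{"aperture":0.026}, {"aperture":0.026}, {"aperture":0.026}, {"aperture":0.026, "xyz":[0, 0, -0.06]}, {"aperture":0.026, "xyz":[0, 0, -0.12]}, {"aperture":0.026, "xyz":[0, 0, -0.12]}, {"aperture":0.026, "xyz":[0, 0, -0.12]}, {"aperture":0.026, "xyz":[0, 0, -0.12]}, {"aperture":0.026, "xyz":[0, 0, -0.12]}]' 30
python3 - <<'E'
from h import *
s,d=snap('wrist'); save(d,'w3.png')
for roi in((0,0,0,0),):
  hsv=cv2.cvtColor(d['image'],cv2.COLOR_RGB2HSV); k=cv2.inRange(hsv,(0,180,120),(8,255,255)); n,l,st,c=cv2.connectedComponentsWithStats(k)
  for i in range(1,n):
    if st[i][4]>60: print('red',c[i].round(1),st[i].tolist(),inv(onz(s,d,c[i],.118)))
  k=cv2.inRange(hsv,(28,180,200),(34,255,255)); k[:, :180]=0; n,l,st,c=cv2.connectedComponentsWithStats(k)
  for i in range(1,n):
    if st[i][4]>60: print('yel',c[i].round(1),st[i].tolist())
print(proj(s,d,case(-.0876,-.1333,.139)))
go(case(-.0618,-.0506,.165),c0)
E
```

```text
time_s: 7.02
position: [0.4974, -0.3419, 0.1722]
tcp_rot: [-3.141, 0.001, 0.256]
wrist_force: [0.4, -0.5, -0.2]
gripper_width: 0.0257
finger_force: 0.0
red [181.  224.8] [165, 205, 32, 41, 1122] [-0.0619 -0.0508]
yel [274.5 263.4] [223, 249, 96, 46, 1828]
[314.23340005 277.47873722]
shift [ 0.0263 -0.0836  0.0072] turn 0.0001 at [ 0.4973 -0.3419  0.1722] [-3.14e+00  1.00e-03  2.56e-01] w 0.0259 F [-0.3 -0.1  0.4] ff 0.0 q [-0.09  0.4   0.79  1.63 -0.3   1.23 -0.55] t 7.1
```

The tab is about 23 mm aside, past the 14 mm it needs. Now the latch disc.

In the tool's units: -0.0836 m is -0.1672, 0.026 m is 0.052.

```bash
python3 steer.py '[{"aperture":0.026, "xyz":[0.052, -0.1672, 0]}, {"aperture":0.026, "xyz":[0.052, -0.1672, 0]}, {"aperture":0.026, "xyz":[0.052, -0.1672, 0]}, {"aperture":0.026, "xyz":[0.052, -0.1672, 0]}, {"aperture":0.026, "xyz":[0.052, -0.1672, 0]}, {"aperture":0.026, "xyz":[0.052, -0.1672, 0]}, {"aperture":0.026, "xyz":[0.052, -0.1672, 0]}]'
python3 - <<'E'
from h import *
s,d=snap('wrist')
hsv=cv2.cvtColor(d['image'],cv2.COLOR_RGB2HSV); k=cv2.inRange(hsv,(0,180,120),(8,255,255)); n,l,st,c=cv2.connectedComponentsWithStats(k)
P=None
for i in range(1,n):
    if st[i][4]>300: P=onz(s,d,c[i],.118); print('red',c[i].round(1),st[i].tolist(),inv(P))
P[2]=.102; go(P,c0)
E
```

```text
time_s: 7.65
position: [0.5012, -0.2562, 0.1731]
tcp_rot: [3.141, 0.001, 0.254]
wrist_force: [-0.2, 0.7, -0.0]
gripper_width: 0.0258
finger_force: 0.0
red [314. 262.] [306, 243, 17, 39, 625] [-0.0616 -0.0512]
shift [ 0.001  -0.0009  0.0711] turn -0.002 at [ 0.5012 -0.2561  0.1731] [3.141e+00 1.000e-03 2.540e-01] w 0.026 F [-0.5 -0.5 -0.4] ff 0.0 q [-0.28  0.29  0.8   1.74 -0.22  1.2  -0.74] t 7.7
```

In the tool's units: 0.071 m is 0.142, 0.055 m is 0.11.

```bash
python3 steer.py '[{"aperture":0.026, "xyz":[0.002, -0.002, 0.06]}, {"aperture":0.026, "xyz":[0.002, -0.002, 0.11]}, {"aperture":0.026, "xyz":[0.002, -0.002, 0.142]}, {"aperture":0.026, "xyz":[0.002, -0.002, 0.142]}, {"aperture":0.026, "xyz":[0.002, -0.002, 0.142]}, {"aperture":0.0, "xyz":[0.002, -0.002, 0.142]}, {"aperture":0.0, "xyz":[0.002, -0.002, 0.142]}, {"aperture":0.0, "xyz":[0.002, -0.002, 0.142]}, {"aperture":0.0, "xyz":[0.002, -0.002, 0.142]}, {"aperture":0.0, "xyz":[0.002, -0.002, 0.142]}]' 30
python3 -c "
from h import *
import math
s=monitor.sense();print(s['position'],inv(s['position']),s['gripper_width'])
for t in np.arange(.2,1.9,.2): a=math.atan2(38,45)+t; print(round(t,1),round(58.9*math.cos(a)-45,1),round(-(58.9*math.sin(a)-38),1))"
```

```text
time_s: 8.53
position: [0.5032, -0.2551, 0.1037]
tcp_rot: [3.139, -0.002, 0.255]
wrist_force: [1.8, -5.6, 1.9]
gripper_width: 0.0092
finger_force: 34.1
[ 0.50316082 -0.25512128  0.1037053 ] [-0.0605 -0.0517] 0.009167661036178654
0.2 -8.4 -8.2
0.4 -18.3 -14.5
0.6 -29.3 -18.8
0.8 -40.9 -20.8
1.0 -52.7 -20.4
1.2 -64.1 -17.7
1.4 -74.8 -12.8
1.6 -84.3 -5.9
1.8 -92.2 2.8
```

In the tool's units: -0.0915 m is -0.183, -0.0843 m is -0.1686.

```bash
python3 steer.py '[{"aperture":0.0, "xyz":[-0.0168, 0, -0.0164]}, {"aperture":0.0, "xyz":[-0.0366, 0, -0.029]}, {"aperture":0.0, "xyz":[-0.0586, 0, -0.0376]}, {"aperture":0.0, "xyz":[-0.0818, 0, -0.0416]}, {"aperture":0.0, "xyz":[-0.1054, 0, -0.0408]}, {"aperture":0.0, "xyz":[-0.1282, 0, -0.0354]}, {"aperture":0.0, "xyz":[-0.1496, 0, -0.0256]}, {"aperture":0.0, "xyz":[-0.1686, 0, -0.0118]}, {"aperture":0.0, "xyz":[-0.183, 0, 0.004]}, {"aperture":0.0, "xyz":[-0.183, 0, 0.004]}, {"aperture":0.0, "xyz":[-0.183, 0, 0.004]}]'
python3 steer.py '[{"aperture":0.026}, {"aperture":0.026}, {"aperture":0.026}, {"aperture":0.026, "xyz":[0, 0, -0.06]}, {"aperture":0.026, "xyz":[0, 0, -0.13]}, {"aperture":0.026, "xyz":[0, 0, -0.13]}, {"aperture":0.026, "xyz":[0, 0, -0.13]}, {"aperture":0.026, "xyz":[0, 0, -0.13]}]'
python3 - <<'E'
from h import *
s,d=snap('wrist'); save(d,'w4.png'); go(case(-.108,.041,.15),c0)
E
```

```text
time_s: 9.45
position: [0.4142, -0.2779, 0.1017]
tcp_rot: [3.14, -0.002, 0.254]
wrist_force: [-4.3, -3.2, 7.8]
gripper_width: 0.0091
finger_force: 43.2
time_s: 10.12
position: [0.4139, -0.2762, 0.165]
tcp_rot: [-3.141, -0.0, 0.256]
wrist_force: [-0.8, 0.2, -0.3]
gripper_width: 0.0258
finger_force: 0.0
shift [ 0.0446 -0.0904  0.0145] turn 0.0006 at [ 0.4136 -0.2762  0.1645] [-3.141e+00  1.000e-03  2.560e-01] w 0.0263 F [ 0.2  0.4 -0.8] ff 0.0 q [-0.29  0.11  0.85  1.91 -0.09  1.16 -0.72] t 10.2
```

View pics/w4.png

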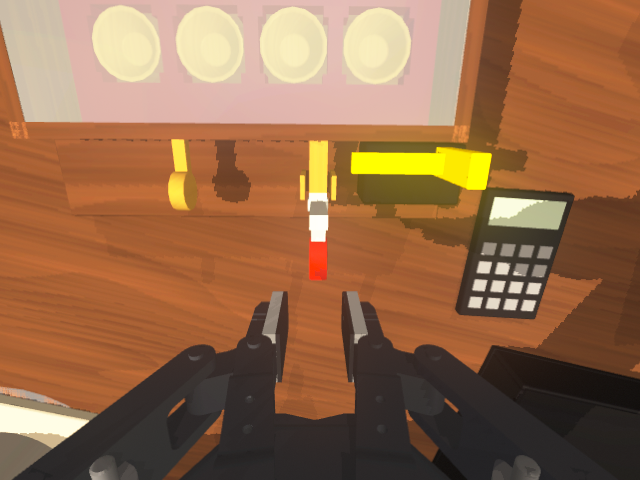

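The latch is fully back, with its disc at (318,262) in front, and the tab is clear. Next, the lid disc at (182,190).

In the tool's units: -0.0904 m is -0.1808, 0.044 m is 0.088.

```bash
python3 steer.py '[{"aperture":0.026, "xyz":[0.088, -0.1808, 0.02]}, {"aperture":0.026, "xyz":[0.088, -0.1808, 0.02]}, {"aperture":0.026, "xyz":[0.088, -0.1808, 0.02]}, {"aperture":0.026, "xyz":[0.088, -0.1808, 0.02]}, {"aperture":0.026, "xyz":[0.088, -0.1808, 0.02]}, {"aperture":0.026, "xyz":[0.088, -0.1808, 0.02]}, {"aperture":0.026, "xyz":[0.088, -0.1808, 0.02]}]'
python3 - <<'E'
from h import *
s,d=snap('wrist')
hsv=cv2.cvtColor(d['image'],cv2.COLOR_RGB2HSV); k=cv2.inRange(hsv,(18,120,120),(28,255,255)); k[:,:284]=0;k[:,346:]=0;k[:150]=0;k[330:]=0; n,l,st,c=cv2.connectedComponentsWithStats(k)
for i in range(1,n):
    if st[i][4]>40: P=onz(s,d,c[i],.086); print(c[i].round(1),st[i].tolist(),inv(P))
go(case(-.108,.040,.071),c0); print(proj(s,d,case(-.108,.04,.086)))
E
```

```text
time_s: 10.75
position: [0.4331, -0.1792, 0.1549]
tcp_rot: [3.142, 0.001, 0.254]
wrist_force: [0.1, -0.8, 0.3]
gripper_width: 0.0262
finger_force: 0.0
[316.5 223.5] [311, 209, 12, 30, 360] [-0.0862  0.0388]
[316.  257.5] [309, 240, 15, 35, 498] [-0.1105  0.0392]
shift [ 0.0011 -0.0006  0.084 ] turn -0.0019 at [ 0.4332 -0.1792  0.155 ] [3.142e+00 1.000e-03 2.540e-01] w 0.0256 F [ 0.6 -0.7  0.1] ff 0.0 q [-0.44  0.03  0.76  1.99 -0.02  1.13 -0.99] t 10.8
[314.75674968 254.0994228 ]
```

In the tool's units: 0.084 m is 0.168, 0.06 m is 0.12.

```bash
python3 steer.py '[{"aperture":0.026, "xyz":[0.002, 0, 0.06]}, {"aperture":0.026, "xyz":[0.002, 0, 0.12]}, {"aperture":0.026, "xyz":[0.002, 0, 0.168]}, {"aperture":0.026, "xyz":[0.002, 0, 0.168]}, {"aperture":0.026, "xyz":[0.002, 0, 0.168]}, {"aperture":0.0, "xyz":[0.002, 0, 0.168]}, {"aperture":0.0, "xyz":[0.002, 0, 0.168]}, {"aperture":0.0, "xyz":[0.002, 0, 0.168]}, {"aperture":0.0, "xyz":[0.002, 0, 0.168]}, {"aperture":0.0, "xyz":[0.002, 0, 0.168]}]' 40
python3 -c "
from h import *
import math
s=monitor.sense();print(s['position'],inv(s['position']),s['gripper_width'])
for t in np.linspace(0,1.76,23): a=.0219+t; print(round(t,2),round(183.04*(math.cos(.0219)-math.cos(a)),1),round(-(183.04*math.sin(a)-4),1))"
```

```text
time_s: 11.63
position: [0.4356, -0.1796, 0.073]
tcp_rot: [3.139, -0.003, 0.254]
wrist_force: [1.3, -6.6, -2.6]
gripper_width: 0.009
finger_force: 41.7
[ 0.43561419 -0.17959654  0.07303122] [-0.1067  0.0384] 0.009001387453214018
0.0 0.0 -0.0
0.08 0.9 -14.6
0.16 3.0 -29.1
0.24 6.2 -43.4
0.32 10.6 -57.4
0.4 16.0 -71.0
0.48 22.5 -84.1
0.56 30.1 -96.6
0.64 38.6 -108.5
0.72 48.1 -119.7
0.8 58.4 -130.1
0.88 69.5 -139.6
0.96 81.3 -148.2
1.04 93.8 -155.8
1.12 106.9 -162.5
1.2 120.4 -168.0
1.28 134.4 -172.5
1.36 148.6 -175.8
1.44 163.1 -178.0
1.52 177.7 -179.0
1.6 192.3 -178.8
1.68 206.9 -177.5
1.76 221.4 -175.0
```

In the tool's units: -0.1396 m is -0.2792, -0.1301 m is -0.2602.

```bash
python3 steer.py '[{"aperture":0.0, "xyz":[0.0018, 0, -0.0292]}, {"aperture":0.0, "xyz":[0.006, 0, -0.0582]}, {"aperture":0.0, "xyz":[0.0124, 0, -0.0868]}, {"aperture":0.0, "xyz":[0.0212, 0, -0.1148]}, {"aperture":0.0, "xyz":[0.032, 0, -0.142]}, {"aperture":0.0, "xyz":[0.045, 0, -0.1682]}, {"aperture":0.0, "xyz":[0.0602, 0, -0.1932]}, {"aperture":0.0, "xyz":[0.0772, 0, -0.217]}, {"aperture":0.0, "xyz":[0.0962, 0, -0.2394]}, {"aperture":0.0, "xyz":[0.1168, 0, -0.2602]}, {"aperture":0.0, "xyz":[0.139, 0, -0.2792]}, {"aperture":0.0, "xyz":[0.139, 0, -0.2792]}]' 40
python3 steer.py '[{"aperture":0.0, "xyz":[0.0236, 0, -0.0172]}, {"aperture":0.0, "xyz":[0.0486, 0, -0.0324]}, {"aperture":0.0, "xyz":[0.0748, 0, -0.0458]}, {"aperture":0.0, "xyz":[0.1018, 0, -0.0568]}, {"aperture":0.0, "xyz":[0.1298, 0, -0.0658]}, {"aperture":0.0, "xyz":[0.1582, 0, -0.0724]}, {"aperture":0.0, "xyz":[0.1872, 0, -0.0768]}, {"aperture":0.0, "xyz":[0.2164, 0, -0.0788]}, {"aperture":0.0, "xyz":[0.2456, 0, -0.0784]}, {"aperture":0.0, "xyz":[0.2748, 0, -0.0758]}, {"aperture":0.0, "xyz":[0.3038, 0, -0.0708]}, {"aperture":0.0, "xyz":[0.3038, 0, -0.0708]}]'
python3 steer.py '[{"aperture":0.0}, {"aperture":0.0}, {"aperture":0.026}, {"aperture":0.026}, {"aperture":0.026}, {"aperture":0.026, "xyz":[0, 0, -0.06]}, {"aperture":0.026, "xyz":[0, 0, -0.13]}, {"aperture":0.026, "xyz":[0, 0, -0.13]}, {"aperture":0.026, "xyz":[0, 0, -0.13]}, {"aperture":0.026, "xyz":[0, 0, -0.13]}]'
python3 -c "
from h import *
s=monitor.sense(); print(inv(s['position']),s['position'])
s,d=snap('side'); save(d,'s5.png')"
```

```text
time_s: 12.63
position: [0.5042, -0.1623, 0.2142]
tcp_rot: [3.137, -0.004, 0.255]
wrist_force: [3.4, -6.0, -2.0]
gripper_width: 0.0091
finger_force: 40.3
time_s: 13.63
position: [0.6507, -0.1253, 0.2484]
tcp_rot: [3.135, -0.002, 0.254]
wrist_force: [2.4, -8.4, 0.7]
gripper_width: 0.0089
finger_force: 39.6
time_s: 14.47
position: [0.6487, -0.1215, 0.3114]
tcp_rot: [-3.141, -0.001, 0.256]
wrist_force: [0.2, -0.2, -0.1]
gripper_width: 0.0263
finger_force: 0.0
[0.1142 0.0407] [ 0.64874795 -0.12151888  0.31140714]
```

View pics/s5.png

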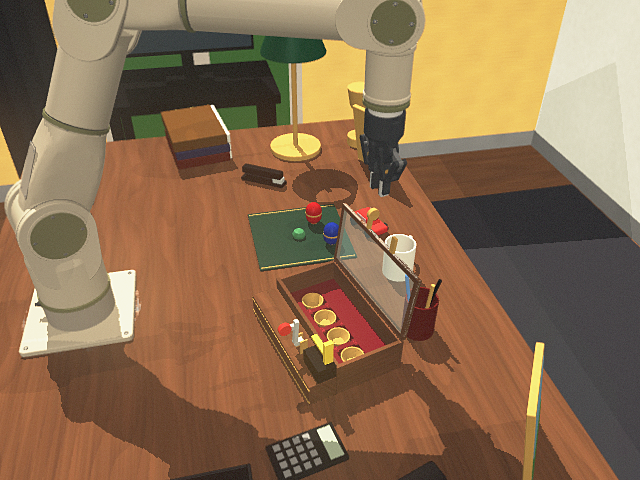

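The lid stands open and both eggs are still on the pad. I'll turn the hand 90° and go over the pad, so the camera stays away from the lid when placing.

The manual's scale: shifts go in shares of 0.5 m and turns go in shares of 2 rad. Converting my numbers, -0.293 m is -0.586, 0.03 m is 0.06, -1.57 rad is -0.785.

```bash
python3 steer.py '[{"aperture":0.085, "xyz":[0.05, -0.586, 0], "turn":-0.785}, {"aperture":0.085, "xyz":[0.05, -0.586, 0], "turn":-0.785}, {"aperture":0.085, "xyz":[0.05, -0.586, 0], "turn":-0.785}, {"aperture":0.085, "xyz":[0.05, -0.586, 0], "turn":-0.785}, {"aperture":0.085, "xyz":[0.05, -0.586, 0], "turn":-0.785}, {"aperture":0.085, "xyz":[0.05, -0.586, 0.06], "turn":-0.785}, {"aperture":0.085, "xyz":[0.05, -0.586, 0.12], "turn":-0.785}, {"aperture":0.085, "xyz":[0.05, -0.586, 0.12], "turn":-0.785}, {"aperture":0.085, "xyz":[0.05, -0.586, 0.12], "turn":-0.785}, {"aperture":0.085, "xyz":[0.05, -0.586, 0.12], "turn":-0.785}, {"aperture":0.085, "xyz":[0.05, -0.586, 0.12], "turn":-0.785}, {"aperture":0.085, "xyz":[0.05, -0.586, 0.12], "turn":-0.785}]'
python3 steer.py '[{"aperture":0.085}, {"aperture":0.085, "turn":-0.035}, {"aperture":0.085, "turn":-0.035}, {"aperture":0.085, "turn":-0.035}, {"aperture":0.085, "turn":-0.035}]'
python3 - <<'E'
from h import *
s,d=snap('wrist'); save(d,'w6.png'); go([.588,.2226,.2])
hsv=cv2.cvtColor(d['image'],cv2.COLOR_RGB2HSV)
for nm,lo,hi in(('red',(0,190,100),(7,255,255)),('blue',(110,150,60),(130,255,255)),('green',(50,100,80),(85,255,255))):
    k=cv2.inRange(hsv,lo,hi); n,l,st,c=cv2.connectedComponentsWithStats(k)
    for i in range(1,n):
        if st[i][4]>150: print(nm,c[i].round(1),st[i].tolist(),onz(s,d,c[i],.038).round(4))
E
```

```text
time_s: 15.52
position: [0.598, 0.1681, 0.25]
tcp_rot: [-3.139, 0.0, 1.763]
wrist_force: [0.6, -0.6, 0.1]
gripper_width: 0.085
finger_force: 0.0
time_s: 15.93
position: [0.5986, 0.168, 0.2509]
tcp_rot: [-3.141, -0.0, 1.822]
wrist_force: [0.8, -0.9, -0.6]
gripper_width: 0.0845
finger_force: 0.0
shift [0.0556 0.0033 0.0511] turn None at [0.5987 0.1679 0.2511] [-3.141  0.     1.823] w 0.0849 F [ 1.1 -0.5  0.7] ff 0.0 q [-0.64  0.32  0.37  1.46 -0.12  1.38 -0.01] t 16.0
red [319.2 151.5] [298, 130, 43, 44, 1477] [0.5893 0.2266 0.038 ]
red [428.1 223.1] [403, 176, 50, 96, 4052] [0.7261 0.1821 0.038 ]
blue [318.5 248.9] [300, 231, 38, 37, 1115] [0.6159 0.1221 0.038 ]
green [262.5 184.9] [247, 170, 32, 31, 740] [0.5393 0.1778 0.038 ]
```

View pics/w6.png

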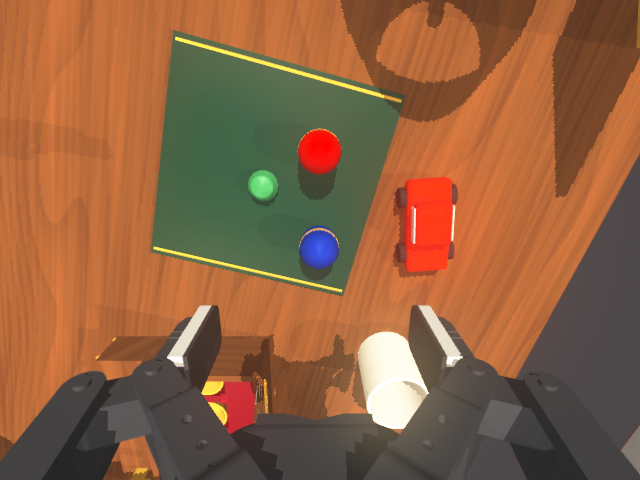

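Red egg at (319,151), blue at (319,249), paperweight at (262,185). The area round the blue egg is clear, so blue first.

```bash
python3 -c "
from h import *
go([.6159,.1221,.12],c0+np.pi/2)"
```

```text
shift [-0.0487  0.0053  0.1311] turn -0.0037 at [0.5987 0.1679 0.2511] [-3.141  0.     1.823] w 0.0849 F [ 1.1 -0.5  0.7] ff 0.0 q [-0.64  0.32  0.37  1.46 -0.12  1.38 -0.01] t 16.0
```

In the tool's units: 0.131 m is 0.262, 0.1 m is 0.2.

```bash
python3 steer.py '[{"aperture":0.07, "xyz":[-0.0974, 0.0106, 0.06]}, {"aperture":0.07, "xyz":[-0.0974, 0.0106, 0.12]}, {"aperture":0.07, "xyz":[-0.0974, 0.0106, 0.2]}, {"aperture":0.07, "xyz":[-0.0974, 0.0106, 0.262]}, {"aperture":0.07, "xyz":[-0.0974, 0.0106, 0.262]}, {"aperture":0.07, "xyz":[-0.0974, 0.0106, 0.262]}, {"aperture":0.07, "xyz":[-0.0974, 0.0106, 0.262]}]'
python3 - <<'E'
from h import *
s,d=snap('wrist'); save(d,'w7.png')
hsv=cv2.cvtColor(d['image'],cv2.COLOR_RGB2HSV)
k=cv2.inRange(hsv,(110,150,60),(130,255,255)); n,l,st,c=cv2.connectedComponentsWithStats(k)
for i in range(1,n):
    if st[i][4]>150:
        for z in(.038,.045): P=onz(s,d,c[i],z); print(c[i].round(1),st[i].tolist(),P.round(4))
P=onz(s,d,c[i],.042); P[2]=.019; go(P)
E
```

```text
time_s: 16.57
position: [0.6174, 0.1225, 0.1226]
tcp_rot: [3.139, -0.0, 1.825]
wrist_force: [0.3, -0.1, 0.6]
gripper_width: 0.0702
finger_force: 0.0
[310.9 248. ] [281, 218, 61, 61, 2907] [0.6159 0.122  0.038 ]
[310.9 248. ] [281, 218, 61, 61, 2907] [0.6153 0.1245 0.045 ]
shift [ 0.0206 -0.0175  0.1041] turn None at [0.6178 0.1227 0.1231] [ 3.138 -0.     1.825] w 0.0701 F [0.4 0.2 0. ] ff 0.0 q [-0.56  0.43  0.37  1.6  -0.17  1.14  0.11] t 16.6
```

View pics/w7.png

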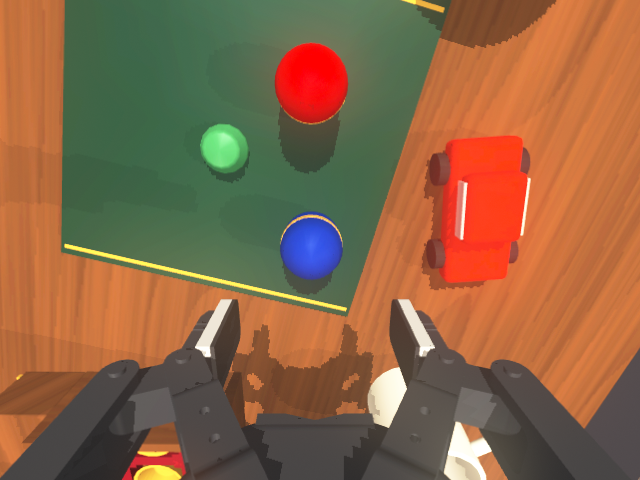

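The blue egg is centred at (311,246), which puts it at (0.616,0.1225), almost under the TCP. Descend and grip.

In the tool's units: 0.104 m is 0.208, -0.0018 m is -0.0036.

```bash
python3 steer.py '[{"aperture":0.07, "xyz":[0, -0.0036, 0.07]}, {"aperture":0.07, "xyz":[0, -0.0036, 0.14]}, {"aperture":0.07, "xyz":[0, -0.0036, 0.19]}, {"aperture":0.07, "xyz":[0, -0.0036, 0.208]}, {"aperture":0.07, "xyz":[0, -0.0036, 0.208]}, {"aperture":0.07, "xyz":[0, -0.0036, 0.208]}, {"aperture":0.0, "xyz":[0, -0.0036, 0.208]}, {"aperture":0.0, "xyz":[0, -0.0036, 0.208]}, {"aperture":0.0, "xyz":[0, -0.0036, 0.208]}, {"aperture":0.0, "xyz":[0, -0.0036, 0.208]}, {"aperture":0.0, "xyz":[0, -0.0036, 0.208]}, {"aperture":0.0, "xyz":[0, -0.0036, 0.208]}]' 30
python3 steer.py '[{"aperture":0, "xyz":[0, 0, -0.06]}, {"aperture":0, "xyz":[0, 0, -0.14]}, {"aperture":0, "xyz":[0, 0, -0.22]}, {"aperture":0, "xyz":[0, 0, -0.3]}, {"aperture":0, "xyz":[0, 0, -0.3]}, {"aperture":0, "xyz":[0, 0, -0.3]}, {"aperture":0, "xyz":[0, 0, -0.3]}]'
python3 -c "
from h import *
go(case(-.01,.093,.17),c0+np.pi/2)"
```

```text
time_s: 17.62
position: [0.616, 0.122, 0.0186]
tcp_rot: [3.138, -0.0, 1.826]
wrist_force: [-1.4, -0.0, 6.6]
gripper_width: 0.0435
finger_force: 29.5
time_s: 18.2
position: [0.6143, 0.1218, 0.1663]
tcp_rot: [3.141, -0.0, 1.826]
wrist_force: [-0.6, -0.0, -2.6]
gripper_width: 0.0431
finger_force: 31.8
shift [-0.1919 -0.1522 -0.0038] turn -0.0006 at [0.6143 0.1218 0.1663] [ 3.141 -0.     1.826] w 0.0431 F [-0.6 -0.  -2.6] ff 31.8 q [-0.57  0.39  0.38  1.56 -0.15  1.22  0.1 ] t 18.2
```

In the tool's units: -0.254 m is -0.508, -0.152 m is -0.304.

```bash
python3 steer.py '[{"aperture":0, "xyz":[0, -0.08, 0]}, {"aperture":0, "xyz":[0, -0.16, 0]}, {"aperture":0, "xyz":[0, -0.24, 0]}, {"aperture":0, "xyz":[0, -0.304, 0]}, {"aperture":0, "xyz":[-0.08, -0.304, 0]}, {"aperture":0, "xyz":[-0.16, -0.304, 0]}, {"aperture":0, "xyz":[-0.24, -0.304, 0]}, {"aperture":0, "xyz":[-0.32, -0.304, 0]}, {"aperture":0, "xyz":[-0.4, -0.304, 0]}, {"aperture":0, "xyz":[-0.48, -0.304, 0]}, {"aperture":0, "xyz":[-0.508, -0.304, 0]}, {"aperture":0, "xyz":[-0.508, -0.304, 0]}]' 30
python3 steer.py '[{"aperture":0}, {"aperture":0}, {"aperture":0}]'
python3 - <<'E'
from h import *
go(case(-.01,.031,.05),c0+np.pi/2)
s,d=snap('wrist'); save(d,'w8.png'); print([proj(s,d,case(-.01,y,.028)).round(1).tolist() for y in(.031,.093)])
E
```

```text
time_s: 19.2
position: [0.5303, -0.1672, 0.1648]
tcp_rot: [-3.138, 0.002, 1.82]
wrist_force: [0.2, -0.1, -2.2]
gripper_width: 0.043
finger_force: 31.9
time_s: 19.45
position: [0.5312, -0.1608, 0.1656]
tcp_rot: [-3.141, -0.001, 1.828]
wrist_force: [0.1, -0.2, -1.9]
gripper_width: 0.0429
finger_force: 31.9
shift [-0.0016 -0.0004  0.1156] turn 0.0014 at [ 0.5312 -0.1608  0.1656] [-3.141e+00 -1.000e-03  1.828e+00] w 0.0429 F [ 0.1 -0.2 -1.9] ff 31.9 q [-0.31  0.25  0.6   1.76 -0.15  1.18  0.6 ] t 19.4
[[313.1, 228.7], [313.1, 156.5]]
```

View pics/w8.png

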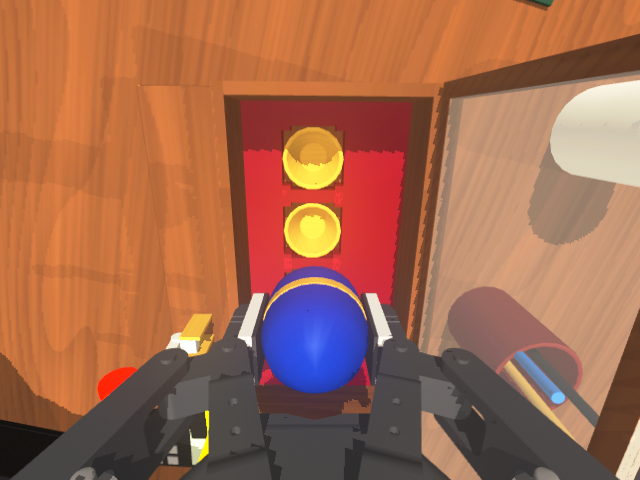

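The cups are at (313,230) and (313,158), within 2 px of prediction. Lowering into cup 2.

In the tool's units: 0.136 m is 0.272, 0.132 m is 0.264.

```bash
python3 steer.py '[{"aperture":0, "xyz":[-0.0032, 0, 0.06]}, {"aperture":0, "xyz":[-0.0032, 0, 0.12]}, {"aperture":0, "xyz":[-0.0032, 0, 0.18]}, {"aperture":0, "xyz":[-0.0032, 0, 0.23]}, {"aperture":0, "xyz":[-0.0032, 0, 0.25]}, {"aperture":0, "xyz":[-0.0032, 0, 0.264]}, {"aperture":0, "xyz":[-0.0032, 0, 0.272]}, {"aperture":0, "xyz":[-0.0032, 0, 0.272]}, {"aperture":0, "xyz":[-0.0032, 0, 0.272]}, {"aperture":0, "xyz":[-0.0032, 0, 0.272]}]' 30
python3 -c "
from h import *
go(case(-.01,.031,.028),c0+np.pi/2)"
```

```text
time_s: 20.33
position: [0.5324, -0.1644, 0.0314]
tcp_rot: [3.14, 0.001, 1.826]
wrist_force: [-1.7, -3.2, 0.5]
gripper_width: 0.0432
finger_force: 32.0
shift [ 0.0023 -0.0008  0.0034] turn -0.0009 at [ 0.5324 -0.1644  0.0314] [3.140e+00 1.000e-03 1.826e+00] w 0.0432 F [-1.7 -3.2  0.5] ff 32.0 q [-0.24  0.43  0.55  1.87 -0.28  0.92  0.69] t 20.3
```

In the tool's units: -0.14 m is -0.28, -0.11 m is -0.22.

```bash
python3 steer.py '[{"aperture":0, "xyz":[0.004, 0, 0.006]}, {"aperture":0, "xyz":[0.004, 0, 0.006]}, {"aperture":0.05, "xyz":[0.004, 0, 0.006]}, {"aperture":0.06, "xyz":[0.004, 0, 0.006]}, {"aperture":0.06, "xyz":[0.004, 0, 0.006]}, {"aperture":0.06, "xyz":[0.004, 0, 0.006]}, {"aperture":0.06, "xyz":[0.004, 0, -0.06]}, {"aperture":0.06, "xyz":[0.004, 0, -0.14]}, {"aperture":0.06, "xyz":[0.004, 0, -0.22]}, {"aperture":0.06, "xyz":[0.004, 0, -0.28]}, {"aperture":0.06, "xyz":[0.004, 0, -0.28]}, {"aperture":0.06, "xyz":[0.004, 0, -0.28]}]' 30
python3 - <<'E'
from h import *
go(case(.14,.35,.17))
s,d=snap('wrist'); save(d,'w9.png')
hsv=cv2.cvtColor(d['image'],cv2.COLOR_RGB2HSV)
k=cv2.inRange(hsv,(110,150,60),(130,255,255)); n,l,st,c=cv2.connectedComponentsWithStats(k)
for i in range(1,n):
    if st[i][4]>300:print(c[i].round(1),st[i].tolist(),inv(onz(s,d,c[i],.05)))
s,d=snap('top'); p,b=mask(d,(0,190,120),(6,255,255),(210,205,300,290)); print('red top',p,b)
s,d=snap('side'); cv2.imwrite('pics/s9.png',cv2.resize(d['image'][200:400,220:420],None,fx=3,fy=3)[:,:,::-1])
E
```

```text
time_s: 21.33
position: [0.5326, -0.1618, 0.1721]
tcp_rot: [3.138, 0.001, 1.827]
wrist_force: [-1.0, -0.6, -0.7]
gripper_width: 0.06
finger_force: 0.0
shift [0.3189 0.1484 0.0025] turn None at [ 0.5326 -0.1618  0.1721] [3.138e+00 1.000e-03 1.827e+00] w 0.06 F [-1.  -0.6 -0.7] ff 0.0 q [-0.31  0.24  0.61  1.76 -0.15  1.19  0.6 ] t 21.3
[308.3 235. ] [285, 213, 48, 46, 1626] [-0.0123  0.0286]
red top [239.63380282 231.76056338] (np.int64(234), np.int64(246), np.int64(226), np.int64(237))
```

View pics/s9.png

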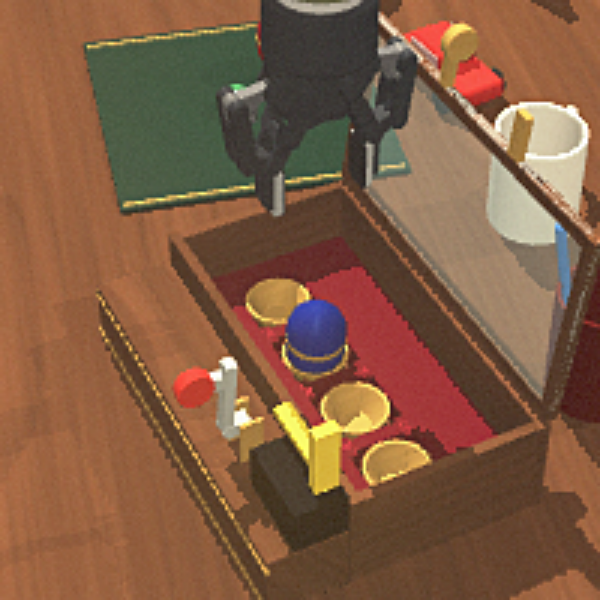

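The blue egg stands upright in cup 2 (crop (316,340)), and the red one hasn't moved. Now the red egg.

```bash
python3 -c "
from h import *
go([.589,.225,.13],c0+np.pi/2)"
```

```text
shift [0.3593 0.1541 0.0392] turn -0.0003 at [ 0.5308 -0.1616  0.1691] [-3.140e+00 -1.000e-03  1.826e+00] w 0.0601 F [ 0.1 -0.   0.9] ff 0.0 q [-0.31  0.24  0.61  1.76 -0.15  1.19  0.6 ] t 21.5
```

In the tool's units: 0.359 m is 0.718, 0.33 m is 0.66.

```bash
python3 steer.py '[{"aperture":0.07, "xyz":[0.08, 0, 0]}, {"aperture":0.07, "xyz":[0.16, 0, 0]}, {"aperture":0.07, "xyz":[0.24, 0, 0]}, {"aperture":0.07, "xyz":[0.32, 0, 0]}, {"aperture":0.07, "xyz":[0.4, 0, 0]}, {"aperture":0.07, "xyz":[0.48, 0.04, 0]}, {"aperture":0.07, "xyz":[0.54, 0.1, 0]}, {"aperture":0.07, "xyz":[0.6, 0.16, 0]}, {"aperture":0.07, "xyz":[0.66, 0.22, 0]}, {"aperture":0.07, "xyz":[0.718, 0.28, 0.04]}, {"aperture":0.07, "xyz":[0.718, 0.308, 0.078]}, {"aperture":0.07, "xyz":[0.718, 0.308, 0.078]}]'
python3 steer.py '[{"aperture":0.07}, {"aperture":0.07}, {"aperture":0.07}]'
python3 - <<'E'
from h import *
s,d=snap('wrist')
hsv=cv2.cvtColor(d['image'],cv2.COLOR_RGB2HSV)
k=cv2.inRange(hsv,(0,190,100),(7,255,255)); n,l,st,c=cv2.connectedComponentsWithStats(k)
i=1+np.argmax([st[j][4]*(abs(c[j][0]-315)<60) for j in range(1,n)]); print(c[i].round(1),st[i].tolist())
P=onz(s,d,c[i],.04);print(P); P[2]=.019; go(P,c0+np.pi/2)
E
```

```text
time_s: 22.48
position: [0.5883, 0.2273, 0.1239]
tcp_rot: [-3.133, 0.002, 1.831]
wrist_force: [-1.8, -0.5, -1.1]
gripper_width: 0.0704
finger_force: 0.0
time_s: 22.73
position: [0.5899, 0.223, 0.1321]
tcp_rot: [3.141, -0.0, 1.824]
wrist_force: [0.3, -0.2, 0.3]
gripper_width: 0.0701
finger_force: 0.0
[313.5 241.8] [284, 213, 60, 59, 2731]
[0.58953088 0.22499532 0.04      ]
shift [ 0.0018 -0.0002  0.1134] turn -0.0021 at [0.59   0.2232 0.1324] [ 3.14  -0.     1.824] w 0.0698 F [ 0.7 -0.4  1.2] ff 0.0 q [-0.71  0.42  0.36  1.58 -0.16  1.16 -0.07] t 22.8
```

In the tool's units: 0.113 m is 0.226, 0.1 m is 0.2.

```bash
python3 steer.py '[{"aperture":0.07, "xyz":[0.002, 0, 0.07]}, {"aperture":0.07, "xyz":[0.002, 0, 0.14]}, {"aperture":0.07, "xyz":[0.002, 0, 0.2]}, {"aperture":0.07, "xyz":[0.002, 0, 0.226]}, {"aperture":0.07, "xyz":[0.002, 0, 0.226]}, {"aperture":0.07, "xyz":[0.002, 0, 0.226]}, {"aperture":0.0, "xyz":[0.002, 0, 0.226]}, {"aperture":0.0, "xyz":[0.002, 0, 0.226]}, {"aperture":0.0, "xyz":[0.002, 0, 0.226]}, {"aperture":0.0, "xyz":[0.002, 0, 0.226]}, {"aperture":0.0, "xyz":[0.002, 0, 0.226]}, {"aperture":0.0, "xyz":[0.002, 0, 0.226]}]' 30
python3 steer.py '[{"aperture":0, "xyz":[0, 0, -0.06]}, {"aperture":0, "xyz":[0, 0, -0.14]}, {"aperture":0, "xyz":[0, 0, -0.22]}, {"aperture":0, "xyz":[0, 0, -0.3]}, {"aperture":0, "xyz":[0, 0, -0.3]}, {"aperture":0, "xyz":[0, 0, -0.3]}, {"aperture":0, "xyz":[0, 0, -0.3]}]'
python3 -c "
from h import *
go(case(-.01,.093,.165),c0+np.pi/2)"
```

```text
time_s: 23.78
position: [0.5909, 0.2256, 0.0207]
tcp_rot: [3.138, -0.001, 1.826]
wrist_force: [-2.3, 0.1, 7.5]
gripper_width: 0.0433
finger_force: 29.5
time_s: 24.37
position: [0.5894, 0.2252, 0.1685]
tcp_rot: [3.141, -0.001, 1.826]
wrist_force: [-0.6, -0.5, -1.6]
gripper_width: 0.0428
finger_force: 31.8
shift [-0.2983 -0.1542  0.0033] turn -0.0006 at [0.5894 0.2252 0.1685] [ 3.141e+00 -1.000e-03  1.826e+00] w 0.0428 F [-0.6 -0.5 -1.6] ff 31.8 q [-0.72  0.39  0.37  1.55 -0.15  1.23 -0.08] t 24.4
```

```bash
python3 steer.py '[{"aperture":0, "xyz":[0, -0.08, 0]}, {"aperture":0, "xyz":[0, -0.16, 0]}, {"aperture":0, "xyz":[-0.02, -0.24, 0]}, {"aperture":0, "xyz":[-0.08, -0.308, 0]}, {"aperture":0, "xyz":[-0.16, -0.308, 0]}, {"aperture":0, "xyz":[-0.24, -0.308, 0]}, {"aperture":0, "xyz":[-0.32, -0.308, 0]}, {"aperture":0, "xyz":[-0.4, -0.308, 0]}, {"aperture":0, "xyz":[-0.48, -0.308, 0]}, {"aperture":0, "xyz":[-0.54, -0.308, 0]}, {"aperture":0, "xyz":[-0.596, -0.308, 0]}, {"aperture":0, "xyz":[-0.596, -0.308, 0]}]' 30
python3 steer.py '[{"aperture":0}, {"aperture":0}, {"aperture":0}, {"aperture":0}]'
python3 -c "
from h import *
go(case(-.01,.093,.031),c0+np.pi/2)"
```

```text
time_s: 25.37
position: [0.515, -0.1083, 0.1673]
tcp_rot: [-3.139, 0.002, 1.819]
wrist_force: [-0.2, -0.3, -0.5]
gripper_width: 0.0432
finger_force: 31.9
time_s: 25.7
position: [0.5155, -0.1008, 0.1679]
tcp_rot: [-3.141, -0.001, 1.828]
wrist_force: [0.9, 0.7, -0.9]
gripper_width: 0.043
finger_force: 31.9
shift [-0.0016 -0.0004  0.1369] turn 0.0012 at [ 0.5155 -0.1008  0.1679] [-3.141e+00 -1.000e-03  1.828e+00] w 0.043 F [ 0.9  0.7 -0.9] ff 31.9 q [-0.46  0.17  0.63  1.84 -0.11  1.17  0.46] t 25.7
```

In the tool's units: 0.137 m is 0.274, 0.136 m is 0.272.

```bash
python3 steer.py '[{"aperture":0, "xyz":[0, 0, 0.06]}, {"aperture":0, "xyz":[0, 0, 0.12]}, {"aperture":0, "xyz":[0, 0, 0.18]}, {"aperture":0, "xyz":[0, 0, 0.23]}, {"aperture":0, "xyz":[0, 0, 0.25]}, {"aperture":0, "xyz":[0, 0, 0.264]}, {"aperture":0, "xyz":[0, 0, 0.272]}, {"aperture":0, "xyz":[0, 0, 0.274]}, {"aperture":0, "xyz":[0, 0, 0.274]}, {"aperture":0, "xyz":[0, 0, 0.274]}]' 30
python3 -c "
from h import *
go(case(-.01,.093,.03),c0+np.pi/2)"
```

```text
time_s: 26.53
position: [0.5162, -0.1036, 0.0326]
tcp_rot: [3.141, 0.002, 1.825]
wrist_force: [-1.9, -6.3, -1.1]
gripper_width: 0.0429
finger_force: 31.9
shift [ 0.0014 -0.0005  0.0026] turn -0.0017 at [ 0.5162 -0.1036  0.0326] [3.141e+00 2.000e-03 1.825e+00] w 0.0429 F [-1.9 -6.3 -1.1] ff 31.9 q [-0.39  0.37  0.58  1.95 -0.25  0.89  0.57] t 26.5
```

In the tool's units: -0.19 m is -0.38, -0.15 m is -0.3.

```bash
python3 steer.py '[{"aperture":0, "xyz":[0.002, 0, 0.004]}, {"aperture":0, "xyz":[0.002, 0, 0.004]}, {"aperture":0.05, "xyz":[0.002, 0, 0.004]}, {"aperture":0.06, "xyz":[0.002, 0, 0.004]}, {"aperture":0.06, "xyz":[0.002, 0, 0.004]}, {"aperture":0.06, "xyz":[0.002, 0, 0.004]}, {"aperture":0.06, "xyz":[0.002, 0, -0.06]}, {"aperture":0.06, "xyz":[0.002, 0, -0.14]}, {"aperture":0.06, "xyz":[0.002, 0, -0.22]}, {"aperture":0.06, "xyz":[0.002, 0, -0.3]}, {"aperture":0.06, "xyz":[0.002, 0, -0.38]}, {"aperture":0.06, "xyz":[0.002, 0, -0.38]}]' 30
python3 - <<'E'
from h import *
go([.6487,-.1235,.311],c0)
s,d=snap('wrist'); T={}
s1,d1=snap('side'); cv2.imwrite('pics/s10.png',np.vstack([cv2.resize(d1['image'][180:400,220:420],None,fx=2.7,fy=2.7)])[:,:,::-1])
s2,d2=snap('top')
# lid disc: brass, both views
P=case(.075+.183*np.sin(.2),.04,.082+.183*np.cos(.2)); print('exp',P,proj(s1,d1,P),proj(s2,d2,P))
E
```

```text
time_s: 27.53
position: [0.5188, -0.1016, 0.2291]
tcp_rot: [3.131, 0.002, 1.826]
wrist_force: [1.4, -0.3, 0.5]
gripper_width: 0.0602
finger_force: 0.0
shift [-0.0541  0.1211 -0.0805] turn 1.57 at [ 0.5188 -0.1016  0.2291] [3.131e+00 2.000e-03 1.826e+00] w 0.0602 F [ 1.4 -0.3  0.5] ff 0.0 q [-0.49  0.11  0.65  1.76 -0.07  1.28  0.43] t 27.5
exp [ 0.64622418 -0.12293404  0.26135218] [375.92343466 212.40382359] [357.10520493 204.17496733]
```

View pics/s10.png

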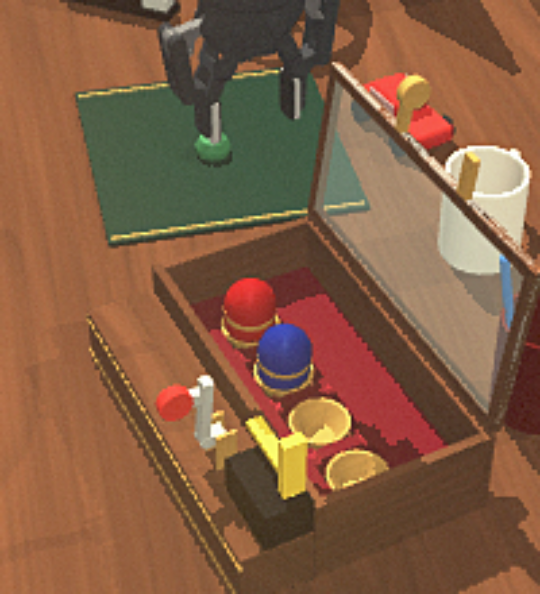

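Both eggs stand seated in cups 3 and 2, at crop (250,315) and (284,360). The open lid's disc is at crop (413,93), about where I predicted. Now to shut the lid.

In the tool's units: 0.121 m is 0.242, 0.09 m is 0.18, 1.57 rad is 0.785.

```bash
python3 steer.py '[{"aperture":0.026, "xyz":[0, 0, -0.08], "turn":0.06}, {"aperture":0.026, "xyz":[0, 0, -0.16], "turn":0.125}, {"aperture":0.026, "xyz":[0, 0, -0.2], "turn":0.185}, {"aperture":0.026, "xyz":[-0.108, 0.1, -0.2], "turn":0.785}, {"aperture":0.026, "xyz":[-0.108, 0.18, -0.2], "turn":0.785}, {"aperture":0.026, "xyz":[-0.108, 0.242, -0.2], "turn":0.785}, {"aperture":0.026, "xyz":[-0.108, 0.242, -0.2], "turn":0.785}, {"aperture":0.026, "xyz":[-0.108, 0.242, -0.2], "turn":0.785}, {"aperture":0.026, "xyz":[-0.108, 0.242, -0.2], "turn":0.785}, {"aperture":0.026, "xyz":[-0.108, 0.242, -0.2], "turn":0.785}, {"aperture":0.026, "xyz":[-0.108, 0.242, -0.2], "turn":0.785}, {"aperture":0.026, "xyz":[-0.108, 0.242, -0.2], "turn":0.785}]' 40
python3 steer.py '[{"aperture":0.026, "turn":0.035}, {"aperture":0.026, "turn":0.035}, {"aperture":0.026, "turn":0.035}, {"aperture":0.026, "turn":0.035}, {"aperture":0.026, "turn":0.035}]'
python3 - <<'E'
from h import *
s,d=snap('wrist'); P=case(.075+.183*np.sin(.2),.04,.082+.183*np.cos(.2)); print(proj(s,d,P))
k=cv2.inRange(cv2.cvtColor(d['image'],cv2.COLOR_RGB2HSV),(16,110,100),(30,255,255)); k[:,:282]=0;k[:,346:]=0; n,l,st,c=cv2.connectedComponentsWithStats(k)
for i in range(1,n):
    if st[i][4]>60: print(c[i].round(1),st[i].tolist(),inv(onz(s,d,c[i],.26)))
go([.6505,-.1245,.2484],c0)
E
```

```text
time_s: 28.68
position: [0.6459, -0.1227, 0.3191]
tcp_rot: [-3.141, 0.003, 0.324]
wrist_force: [0.1, 0.4, 0.2]
gripper_width: 0.0261
finger_force: 0.0
time_s: 29.1
position: [0.6461, -0.1228, 0.3208]
tcp_rot: [-3.141, 0.001, 0.263]
wrist_force: [-0.4, -0.4, 0.1]
gripper_width: 0.0262
finger_force: 0.0
[315.82475849 260.79690811]
[313.4 227.7] [282, 226, 64, 5, 254] [0.1336 0.0418]
[319.6 276.7] [305, 258, 24, 39, 618] [0.0992 0.0374]
shift [0.0038 0.0027 0.0726] turn 0.0065 at [ 0.6461 -0.1229  0.321 ] [-3.141  0.     0.262] w 0.0261 F [-0.3 -0.2  0.1] ff 0.0 q [-0.47  0.49  0.9   1.25 -0.37  1.57 -0.94] t 29.1
```

```bash
python3 -c "
from h import *
go(case(.102,.039,.247),c0)"
```

```text
shift [-0.0093  0.001   0.074 ] turn 0.0065 at [ 0.6461 -0.1229  0.321 ] [-3.141  0.     0.262] w 0.0261 F [-0.3 -0.2  0.1] ff 0.0 q [-0.47  0.49  0.9   1.25 -0.37  1.57 -0.94] t 29.1
```

In the tool's units: 0.074 m is 0.148, 0.065 m is 0.13, 0.0065 rad is 0.0033.

```bash
python3 steer.py '[{"aperture":0.026, "xyz":[-0.0186, 0.002, 0.04], "turn":0.0033}, {"aperture":0.026, "xyz":[-0.0186, 0.002, 0.09], "turn":0.0033}, {"aperture":0.026, "xyz":[-0.0186, 0.002, 0.13], "turn":0.0033}, {"aperture":0.026, "xyz":[-0.0186, 0.002, 0.148], "turn":0.0033}, {"aperture":0.026, "xyz":[-0.0186, 0.002, 0.148], "turn":0.0033}, {"aperture":0.026, "xyz":[-0.0186, 0.002, 0.148], "turn":0.0033}, {"aperture":0, "xyz":[-0.0186, 0.002, 0.148], "turn":0.0033}, {"aperture":0, "xyz":[-0.0186, 0.002, 0.148], "turn":0.0033}, {"aperture":0, "xyz":[-0.0186, 0.002, 0.148], "turn":0.0033}, {"aperture":0, "xyz":[-0.0186, 0.002, 0.148], "turn":0.0033}, {"aperture":0, "xyz":[-0.0186, 0.002, 0.148], "turn":0.0033}]' 40
python3 -c "
from h import *
import math
s=monitor.sense();print(inv(s['position']),s['position'],s['gripper_width'],s['wrist_force'])
a0=math.pi/2+.145
for t in np.linspace(a0,.0219,22): print(round(t,2),round(183.04*(math.cos(a0)-math.cos(t)),1),round(-183.04*(math.sin(t)-math.sin(a0)),1))"
```

```text
time_s: 30.07
position: [0.6382, -0.1284, 0.249]
tcp_rot: [3.138, -0.003, 0.252]
wrist_force: [2.2, -4.6, -0.3]
gripper_width: 0.0091
finger_force: 41.4
[0.1022 0.0368] [ 0.638155   -0.12840199  0.24902559] 0.00905502035020738 [ 2.2044987  -4.60043591 -0.27613138]
1.72 0.0 -0.0
1.64 -14.7 -1.5
1.55 -29.4 -1.9
1.47 -44.2 -1.1
1.39 -58.8 1.0
1.31 -73.2 4.2
1.23 -87.3 8.5
1.15 -101.0 14.0
1.07 -114.2 20.5
0.99 -126.9 28.1
0.91 -138.9 36.7
0.83 -150.2 46.2
0.75 -160.6 56.6
0.67 -170.2 67.9
0.59 -178.9 79.8
0.51 -186.6 92.4
0.43 -193.2 105.6
0.34 -198.7 119.3
0.26 -203.2 133.4
0.18 -206.4 147.8
0.1 -208.5 162.4
0.02 -209.4 177.1
```

In the tool's units: -0.1502 m is -0.3004, -0.1389 m is -0.2778.

```bash
python3 steer.py '[{"aperture":0, "xyz":[-0.0294, 0, -0.003]}, {"aperture":0, "xyz":[-0.0588, 0, -0.0038]}, {"aperture":0, "xyz":[-0.0884, 0, -0.0022]}, {"aperture":0, "xyz":[-0.1176, 0, 0.002]}, {"aperture":0, "xyz":[-0.1464, 0, 0.0084]}, {"aperture":0, "xyz":[-0.1746, 0, 0.017]}, {"aperture":0, "xyz":[-0.202, 0, 0.028]}, {"aperture":0, "xyz":[-0.2284, 0, 0.041]}, {"aperture":0, "xyz":[-0.2538, 0, 0.0562]}, {"aperture":0, "xyz":[-0.2778, 0, 0.0734]}, {"aperture":0, "xyz":[-0.3004, 0, 0.0924]}, {"aperture":0, "xyz":[-0.3004, 0, 0.0924]}]' 40
python3 steer.py '[{"aperture":0, "xyz":[-0.0208, 0, 0.0208]}, {"aperture":0, "xyz":[-0.04, 0, 0.0434]}, {"aperture":0, "xyz":[-0.0574, 0, 0.0672]}, {"aperture":0, "xyz":[-0.0728, 0, 0.0924]}, {"aperture":0, "xyz":[-0.086, 0, 0.1188]}, {"aperture":0, "xyz":[-0.097, 0, 0.1462]}, {"aperture":0, "xyz":[-0.106, 0, 0.1744]}, {"aperture":0, "xyz":[-0.1124, 0, 0.2032]}, {"aperture":0, "xyz":[-0.1166, 0, 0.2324]}, {"aperture":0, "xyz":[-0.1184, 0, 0.262]}, {"aperture":0, "xyz":[-0.1184, 0, 0.266]}, {"aperture":0, "xyz":[-0.1184, 0, 0.266]}]'
python3 steer.py '[{"aperture":0}, {"aperture":0}, {"aperture":0}]'
python3 -c "
from h import *
go(case(-.1067,.0384,.072))"
```

```text
time_s: 31.07
position: [0.4907, -0.1658, 0.2018]
tcp_rot: [-3.141, -0.002, 0.251]
wrist_force: [-5.8, -3.0, 7.2]
gripper_width: 0.009
finger_force: 48.4
time_s: 32.07
position: [0.4339, -0.1801, 0.068]
tcp_rot: [3.142, 0.002, 0.252]
wrist_force: [-6.1, -2.5, -0.3]
gripper_width: 0.0093
finger_force: 54.8
time_s: 32.32
position: [0.4339, -0.1801, 0.0685]
tcp_rot: [-3.141, 0.001, 0.252]
wrist_force: [-7.0, -2.9, -1.7]
gripper_width: 0.0092
finger_force: 54.6
shift [ 0.0018 -0.     -0.0035] turn None at [ 0.4339 -0.1801  0.0685] [-3.141e+00  1.000e-03  2.520e-01] w 0.0092 F [-7.  -2.9 -1.7] ff 54.6 q [-0.58  0.23  0.97  2.08 -0.24  0.94 -0.8 ] t 32.3
```

```bash
python3 steer.py '[{"aperture":0, "xyz":[0.004, 0, 0.006]}, {"aperture":0, "xyz":[0.004, 0, 0.01]}, {"aperture":0, "xyz":[0.004, 0, 0.01]}, {"aperture":0, "xyz":[0.004, 0, 0.01]}]' 40
python3 steer.py '[{"aperture":0.026}, {"aperture":0.026}, {"aperture":0.026}, {"aperture":0.026, "xyz":[0, 0, -0.06]}, {"aperture":0.026, "xyz":[0, 0, -0.14]}, {"aperture":0.026, "xyz":[0, 0, -0.21]}, {"aperture":0.026, "xyz":[0, 0, -0.21]}, {"aperture":0.026, "xyz":[0, 0, -0.21]}, {"aperture":0.026, "xyz":[0, 0, -0.21]}]'
python3 - <<'E'
from h import *
s,d=snap('wrist')
for a in(.0,.05,.1,.2): print(a,proj(s,d,case(.075-.183*np.cos(a+.0219),.04,.082+.183*np.sin(a+.0219))))
k=cv2.inRange(cv2.cvtColor(d['image'],cv2.COLOR_RGB2HSV),(18,120,120),(28,255,255)); k[:,:282]=0;k[:,346:]=0;k[:120]=0;k[330:]=0; n,l,st,c=cv2.connectedComponentsWithStats(k)
for i in range(1,n):
    if st[i][4]>60: print(c[i].round(1),st[i].tolist(),inv(onz(s,d,c[i],.086)))
h=cv2.cvtColor(d['image'],cv2.COLOR_RGB2HSV); k=cv2.inRange(h,(0,180,120),(8,255,255)); n,l,st,c=cv2.connectedComponentsWithStats(k)
for i in range(1,n):
    if st[i][4]>60: print('red',c[i].round(1),st[i].tolist(),inv(onz(s,d,c[i],.117)))
go(case(-.153,-.05,.18),c0)
E
```

```text
time_s: 32.65
position: [0.4341, -0.1801, 0.064]
tcp_rot: [-3.139, 0.004, 0.251]
wrist_force: [-21.8, -0.9, 23.4]
gripper_width: 0.0089
finger_force: 58.5
time_s: 33.4
position: [0.437, -0.1779, 0.168]
tcp_rot: [-3.141, -0.001, 0.255]
wrist_force: [-0.5, -0.2, -0.8]
gripper_width: 0.0262
finger_force: 0.0
0.0 [315.14844529 252.89280763]
0.05 [315.16317481 257.03054509]
0.1 [315.17927261 260.84564312]
0.2 [315.21619976 267.32123911]
[317.  224.5] [311, 211, 12, 28, 308] [-0.0865  0.0387]
[316.4 255.9] [310, 240, 14, 32, 435] [-0.1103  0.0391]
red [456.8 326.6] [441, 304, 33, 43, 1084] [-0.1495 -0.0561]
shift [-0.0474  0.0898 -0.0126] turn -0.001 at [ 0.4365 -0.178   0.1674] [-3.141e+00  1.000e-03  2.550e-01] w 0.0261 F [ 0.2 -0.5 -0.1] ff 0.0 q [-0.71  0.01  1.03  1.98 -0.01  1.16 -0.99] t 33.5
```

The lid disc reads (-0.1103, 0.0391), the same as before opening, so the lid is shut. Now fold the latch.

```bash
python3 -c "
from h import *
print(inv([.4142,-.2779])); go([.4142,-.2770,.17],c0)"
```

```text
[-0.1523 -0.0512]
shift [-0.0465  0.0902 -0.0026] turn -0.001 at [ 0.4365 -0.178   0.1674] [-3.141e+00  1.000e-03  2.550e-01] w 0.0261 F [ 0.2 -0.5 -0.1] ff 0.0 q [-0.71  0.01  1.03  1.98 -0.01  1.16 -0.99] t 33.5
```

In the tool's units: 0.09 m is 0.18, -0.0465 m is -0.093.

```bash
python3 steer.py '[{"aperture":0.026, "xyz":[-0.093, 0.18, 0]}, {"aperture":0.026, "xyz":[-0.093, 0.18, 0]}, {"aperture":0.026, "xyz":[-0.093, 0.18, 0]}, {"aperture":0.026, "xyz":[-0.093, 0.18, 0]}, {"aperture":0.026, "xyz":[-0.093, 0.18, 0]}, {"aperture":0.026, "xyz":[-0.093, 0.18, 0]}, {"aperture":0.026, "xyz":[-0.093, 0.18, 0]}, {"aperture":0.026, "xyz":[-0.093, 0.18, 0]}]'
python3 - <<'E'
from h import *
s,d=snap('wrist')
k=cv2.inRange(cv2.cvtColor(d['image'],cv2.COLOR_RGB2HSV),(0,180,120),(8,255,255)); n,l,st,c=cv2.connectedComponentsWithStats(k)
for i in range(1,n):
    if st[i][4]>60: print('red',c[i].round(1),st[i].tolist(),inv(onz(s,d,c[i],.117)))
go([.4142,-.2779,.1025],c0)
E
```

```text
time_s: 34.12
position: [0.4148, -0.276, 0.1678]
tcp_rot: [-3.141, 0.0, 0.256]
wrist_force: [0.7, 0.4, 0.4]
gripper_width: 0.0259
finger_force: 0.0
red [317.5 260.1] [309, 237, 18, 43, 694] [-0.1471 -0.0507]
shift [-0.001   0.0016  0.0654] turn 0.0004 at [ 0.4148 -0.2761  0.1679] [-3.141 -0.     0.256] w 0.0261 F [ 0.4 -0.1  0.2] ff 0.0 q [-0.53  0.15  1.13  1.92 -0.15  1.16 -0.66] t 34.2
```

In the tool's units: 0.065 m is 0.13, 0.0008 m is 0.0016.

```bash
python3 steer.py '[{"aperture":0.026, "xyz":[0.002, 0.0016, 0.05]}, {"aperture":0.026, "xyz":[0.002, 0.0016, 0.1]}, {"aperture":0.026, "xyz":[0.002, 0.0016, 0.13]}, {"aperture":0.026, "xyz":[0.002, 0.0016, 0.13]}, {"aperture":0.026, "xyz":[0.002, 0.0016, 0.13]}, {"aperture":0, "xyz":[0.002, 0.0016, 0.13]}, {"aperture":0, "xyz":[0.002, 0.0016, 0.13]}, {"aperture":0, "xyz":[0.002, 0.0016, 0.13]}, {"aperture":0, "xyz":[0.002, 0.0016, 0.13]}, {"aperture":0, "xyz":[0.002, 0.0016, 0.13]}]' 30
python3 -c "
from h import *
import math
s=monitor.sense();print(inv(s['position']),s['position'],s['gripper_width'],s['wrist_force'])
a0=math.atan2(38,45)
for t in np.linspace(1.74,-.02,12): print(round(t,2),round(58.9*(math.cos(a0+t)-math.cos(a0+1.74)),1),round(-58.9*(math.sin(a0+t)-math.sin(a0+1.74)),1))"
```

```text
time_s: 35.0
position: [0.4161, -0.2777, 0.1041]
tcp_rot: [-3.141, -0.002, 0.254]
wrist_force: [-2.9, 2.4, 6.6]
gripper_width: 0.0097
finger_force: 33.8
[-0.1505 -0.0515] [ 0.41606562 -0.27772046  0.10412665] 0.009662409730043987 [-2.86038535  2.431787    6.55493767]
1.74 0.0 -0.0
1.58 6.6 -6.7
1.42 14.2 -12.2
1.26 22.6 -16.5
1.1 31.6 -19.4
0.94 40.9 -20.8
0.78 50.3 -20.7
0.62 59.6 -19.1
0.46 68.5 -16.1
0.3 76.8 -11.6
0.14 84.3 -5.9
-0.02 90.8 0.9
```

In the tool's units: 0.0908 m is 0.1816, 0.0843 m is 0.1686.

```bash
python3 steer.py '[{"aperture":0, "xyz":[0.0132, 0, -0.0134]}, {"aperture":0, "xyz":[0.0284, 0, -0.0244]}, {"aperture":0, "xyz":[0.0452, 0, -0.033]}, {"aperture":0, "xyz":[0.0632, 0, -0.0388]}, {"aperture":0, "xyz":[0.0818, 0, -0.0416]}, {"aperture":0, "xyz":[0.1006, 0, -0.0414]}, {"aperture":0, "xyz":[0.1192, 0, -0.0382]}, {"aperture":0, "xyz":[0.137, 0, -0.0322]}, {"aperture":0, "xyz":[0.1536, 0, -0.0232]}, {"aperture":0, "xyz":[0.1686, 0, -0.0118]}, {"aperture":0, "xyz":[0.1816, 0, 0.0018]}, {"aperture":0, "xyz":[0.1816, 0, 0.005]}]' 30
python3 steer.py '[{"aperture":0, "xyz":[0, 0, 0.006]}, {"aperture":0, "xyz":[0, 0, 0.006]}, {"aperture":0, "xyz":[0, 0, 0.006]}]'
python3 -c "
from h import *
go(case(-.0605,-.0517,.1037))"
```

```text
time_s: 36.0
position: [0.5063, -0.2549, 0.1021]
tcp_rot: [3.14, -0.002, 0.256]
wrist_force: [-5.4, 5.0, 22.9]
gripper_width: 0.0094
finger_force: 34.6
time_s: 36.25
position: [0.5067, -0.2549, 0.1011]
tcp_rot: [3.141, -0.005, 0.255]
wrist_force: [-7.0, 6.2, 29.6]
gripper_width: 0.0095
finger_force: 36.3
shift [-0.0035 -0.0007 -0.0026] turn None at [ 0.5067 -0.2549  0.1011] [ 3.141 -0.005  0.255] w 0.0095 F [-7.   6.2 29.6] ff 36.3 q [-0.38  0.46  0.96  1.81 -0.42  1.09 -0.59] t 36.2
```

In the tool's units: 0.082 m is 0.164, -0.07 m is -0.14.

```bash
python3 steer.py '[{"aperture":0.026, "xyz":[0, 0, -0.006]}, {"aperture":0.026, "xyz":[0, 0, -0.006]}, {"aperture":0.026, "xyz":[0, 0, -0.006]}, {"aperture":0.026, "xyz":[0, 0, -0.07]}, {"aperture":0.026, "xyz":[0, 0, -0.14]}, {"aperture":0.026, "xyz":[-0.04, 0, -0.14]}, {"aperture":0.026, "xyz":[-0.048, 0.164, -0.14]}, {"aperture":0.026, "xyz":[-0.048, 0.164, -0.14]}, {"aperture":0.026, "xyz":[-0.048, 0.164, -0.14]}, {"aperture":0.026, "xyz":[-0.048, 0.164, -0.14]}, {"aperture":0.026, "xyz":[-0.048, 0.164, -0.14]}]'
python3 - <<'E'
from h import *
s,d=snap('wrist'); h=cv2.cvtColor(d['image'],cv2.COLOR_RGB2HSV)
k=cv2.inRange(h,(0,180,120),(8,255,255)); n,l,st,c=cv2.connectedComponentsWithStats(k)
for i in range(1,n):
    if st[i][4]>60: print('red',c[i].round(1),st[i].tolist(),inv(onz(s,d,c[i],.118)))
k=cv2.inRange(h,(28,180,200),(34,255,255)); k[:,:180]=0; n,l,st,c=cv2.connectedComponentsWithStats(k)
for i in range(1,n):
    if st[i][4]>60: print('yel',c[i].round(1),st[i].tolist())
# post: columns on the rows where it is tallest
y,x=np.nonzero(k); cols=[u for u in range(180,640) if (k[:,u]>0).sum()>28]; print('post cols',cols[:1],cols[-1:])
go(case(-.0876,-.132,.114),c0); print(proj(s,d,case(-.0876,-.132,.139)))
E
```

```text
time_s: 37.17
position: [0.501, -0.3402, 0.1671]
tcp_rot: [-3.141, 0.001, 0.254]
wrist_force: [-0.7, 0.7, -1.0]
gripper_width: 0.0265
finger_force: 0.0
red [179.7 233.7] [164, 214, 32, 41, 1151] [-0.0619 -0.0509]
yel [263.4 266. ] [222, 258, 83, 18, 1403]
yel [310.4 290.4] [303, 277, 17, 28, 409]
post cols [303] [304]
shift [-0.004  -0.0007  0.0532] turn -0.0004 at [ 0.5013 -0.3393  0.1672] [-3.141  0.     0.255] w 0.026 F [ 0.3  0.5 -0.9] ff 0.0 q [-0.23  0.48  0.99  1.64 -0.42  1.25 -0.47] t 37.2
[313.12257581 287.50778636]
```

The latch disc is back at its down reading (-0.0619, -0.0509). Now the tab.

In the tool's units: 0.053 m is 0.106, 0.025 m is 0.05.

```bash
python3 steer.py '[{"aperture":0.026, "xyz":[-0.008, -0.0034, 0.05]}, {"aperture":0.026, "xyz":[-0.008, -0.0034, 0.09]}, {"aperture":0.026, "xyz":[-0.008, -0.0034, 0.106]}, {"aperture":0.026, "xyz":[-0.008, -0.0034, 0.106]}, {"aperture":0.026, "xyz":[-0.008, -0.0034, 0.106]}, {"aperture":0, "xyz":[-0.008, -0.0034, 0.106]}, {"aperture":0, "xyz":[-0.008, -0.0034, 0.106]}, {"aperture":0, "xyz":[-0.008, -0.0034, 0.106]}, {"aperture":0, "xyz":[-0.008, -0.0034, 0.106]}, {"aperture":0, "xyz":[-0.008, -0.0034, 0.106]}]' 30
python3 steer.py '[{"aperture":0, "xyz":[0, -0.016, 0]}, {"aperture":0, "xyz":[0, -0.032, 0]}, {"aperture":0, "xyz":[0, -0.044, 0]}, {"aperture":0, "xyz":[0, -0.052, 0]}, {"aperture":0, "xyz":[0, -0.052, 0]}, {"aperture":0, "xyz":[0, -0.052, 0]}, {"aperture":0, "xyz":[0, -0.052, 0]}]'
python3 -c "
from h import *
s=monitor.sense();print(inv(s['position']))"
```

```text
time_s: 38.05
position: [0.4973, -0.3396, 0.1159]
tcp_rot: [3.141, -0.002, 0.255]
wrist_force: [-1.0, 2.1, 6.3]
gripper_width: 0.009
finger_force: 33.1
time_s: 38.63
position: [0.4911, -0.3151, 0.1159]
tcp_rot: [3.139, -0.002, 0.254]
wrist_force: [4.2, -3.5, 7.1]
gripper_width: 0.0095
finger_force: 33.1
[-0.0874 -0.1067]
```

In the tool's units: -0.137 m is -0.274, -0.11 m is -0.22.

```bash
python3 steer.py '[{"aperture":0, "xyz":[0, -0.006, 0]}, {"aperture":0, "xyz":[0, -0.006, 0]}, {"aperture":0.03}, {"aperture":0.03}, {"aperture":0.03}, {"aperture":0.03, "xyz":[0, 0, -0.07]}, {"aperture":0.03, "xyz":[0, 0, -0.14]}, {"aperture":0.03, "xyz":[0, 0, -0.22]}, {"aperture":0.03, "xyz":[0, 0, -0.274]}, {"aperture":0.03, "xyz":[0, 0, -0.274]}, {"aperture":0.03, "xyz":[0, 0, -0.274]}, {"aperture":0.03, "xyz":[0, 0, -0.274]}]'
python3 - <<'E'
from h import *
s,d=snap('wrist'); print(s['position'])
p,b=mask(d,(28,180,200),(34,255,255),(322,225,362,275)); print(p,b,inv(onz(s,d,p,.139)),proj(s,d,case(-.0876,-.1083,.139)))
h=cv2.cvtColor(d['image'],cv2.COLOR_RGB2HSV)
for nm,lo,hi,z in(('yel',(28,180,200),(34,255,255),.139),('red',(0,180,120),(8,255,255),.118),('brass',(18,120,120),(27,255,255),.086)):
  n,l,st,c=cv2.connectedComponentsWithStats(cv2.inRange(h,lo,hi))
  for i in range(1,n):
    if st[i][4]>120: print(nm,c[i].round(1),st[i].tolist(),inv(onz(s,d,c[i],z)))
# eggs through the lid: predicted pixels and colours
for y in(.031,.093): u,v=proj(s,d,case(-.01,y,.065)).astype(int); print(y,u,v,d['image'][v,u])
s,d=snap('side')
for nm,P in(('post',case(-.0876,-.1083,.134)),('disc',case(-.061,-.05,.118))): u,v=proj(s,d,P).astype(int); print(nm,u,v,d['image'][v,u])
s,d=snap('top'); p,b=mask(d,(50,100,60),(85,255,255),(225,215,290,280)); print('paperweight',p,b)
E
```

```text
time_s: 39.63
position: [0.4897, -0.3137, 0.2506]
tcp_rot: [-3.14, 0.001, 0.255]
wrist_force: [-0.3, 0.3, -0.9]
gripper_width: 0.0298
finger_force: 0.0
[ 0.48965192 -0.31367224  0.25064315]
[322. 237.] (np.int64(322), np.int64(322), np.int64(227), np.int64(247)) [-0.0892 -0.1101] [319.77450444 235.10753267]
yel [289.1 227.5] [250, 218, 73, 30, 1062] [-0.0812 -0.0838]
red [251.1 198.3] [243, 184, 17, 30, 443] [-0.0619 -0.0507]
brass [186.9  18.2] [13, 13, 350, 12, 3153] [ 0.0773 -0.0021]
brass [163.7 230.3] [157, 207, 14, 46, 425] [-0.1     0.0423]
brass [307.7 219.1] [263, 208, 61, 39, 297] [-0.0888 -0.0974]
brass [285.8 237.1] [268, 232, 55, 17, 130] [-0.107 -0.076]
0.031 171 132 [191 201 226]
0.093 105 132 [248 188 175]
post 323 335 [253 255 115]
disc 321 317 [190  62  47]
paperweight [257.71 249.35] (np.int64(253), np.int64(263), np.int64(244), np.int64(255))
```

Run:
```python
from h import *
s,d=snap('wrist')
def edge(img):
    k=cv2.inRange(cv2.cvtColor(img,cv2.COLOR_RGB2HSV),(28,180,200),(34,255,255)); n,l,st,c=cv2.connectedComponentsWithStats(k); i=1+np.argmax(st[1:,4]); return st[i]
e=edge(d['image']); print(e, s['position'], inv(onz(s,d,(e[0]+e[2],e[1]+e[3]-14),.139)), 'tongue end',inv(onz(s,d,(e[0],e[1]+9),.107)))
im=cv2.imread('pics/w1.png')[:,:,::-1].copy(); e=edge(im); s0=dict(s,position=np.array([.4915,-.292,.251]),tcp_rot=np.array([3.141,.001,.248]))
# w1 taken while settling: use settled pose
s0['position']=np.array([.4924,-.29,.2512]); s0['tcp_rot']=np.array([-3.141,0,.252])
print(e,inv(onz(s0,d,(e[0]+e[2],e[1]+e[3]-14),.139)),'tongue end',inv(onz(s0,d,(e[0],e[1]+9),.107)))
for f,p,y in(('w2.png',[.4916,-.3172,.1662],.256),):
    im=cv2.imread('pics/'+f)[:,:,::-1].copy(); e=edge(im); s0['position']=np.array(p); s0['tcp_rot']=np.array([3.141,-.001,y])
    print(f,e,inv(onz(s0,d,(e[0]+e[2],e[1]+e[3]-14),.139)),'tongue end',inv(onz(s0,d,(e[0],e[1]+9),.107)))
```

```text
[ 250  218   73   30 1095] [ 0.48946648 -0.3138708   0.25024564] [-0.0869 -0.111 ] tongue end [-0.0906 -0.0462]
[278 226  61  14 787] [-0.0715 -0.1016] tongue end [-0.0893 -0.0487]
w2.png [ 227  254   83   18 1413] [-0.0722 -0.1057] tongue end [-0.0887 -0.0505]
```

The tongue end reads at least as far home as at the start, and the latch and lid match their shut readings. The hand is clear, so I'm handing in.

```bash
python3 -c "
from station import env, monitor, snapshot
print(env.finish_job())"
```

```text
the job is handed in; nothing more can be done
None
```

I handed the job in at about 40 s: the red and blue eggs (the only two out) are seated in cups 3 and 2, the lid is shut, the latch is down and the tab is home. My last measurements agree with all of that, but the hand-in gave no verdict.

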